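Set the press gap with a pair of feeler leaves

ROBOT

A 6-joint arm with a two-finger parallel gripper is mounted at the origin on the work surface; the furniture and walls round the work are solid. World frame = base frame: x ahead of the robot, y to its left, z up, the work surface at z = 0. Lengths are in m, angles in rad, forces in N, time in s.
With the tool pointing down it reaches from about 0.4 to 0.825 m from the base axis. Payload 7 kg.
Tool frame: the origin (TCP) lies between the finger pads; the fingertips stand 17 mm ahead of it and the grasp point (between the pads) lies 2 mm behind it; x points along the fingers, z is the direction in which the jaws open and shut, and the axes are right-handed (so a half turn about x gives the same grasp; the last joint's range is limited). The gripper opens to 88 mm and grips with 3 to 60 N. Pads are 19 mm wide; open, the fingers measure 130 mm over their backs; the gripper's body (78 mm by 193 mm) begins 47 mm behind the grasp point.
Start: joints at [-1.029, 0.359, 0.012, 0, -1.224, -0.288], TCP at [0.169, -0.653, 0.244] pointing down, gripper open.
Joint ranges: [-3.07, 3.07], [-1.43, 2.12], [-1.02, 1.25], [-3.03, 1.67], [-3.05, -0], [-3.03, 3.03]. Speed limits (rad/s): [2.39, 2.39, 3.01, 3.14, 3.14, 3.14].

INTERFACE

Orientations are given as [roll, pitch, yaw] about the fixed x, y, z axes, in that order (R = Rz(yaw) Ry(pitch) Rx(roll)).
In Python, from station import * gives the robot as it stands.
- The arm moves only by the tool step_arm, never from a script. Its argument "deltas" is a list of rows, each a list of 5 numbers: the shift along the tool's x, y, z in cm, then the turn about the tool's x in degrees, then the closure, from 0 (fully open) to 1 (shut). In form: [[dx, dy, dz, roll, fingers], ...]. A call has exactly 10 rows; each row is the pose to reach, as a shift and turn from the pose commanded when the call began, along the tool's axes at that moment; what a row does not reach only later rows make up. A row lasts 1/12 s, in which the tool goes at most 41.7 mm and 7.16 degrees, less where a joint would pass 70% of its speed; a pose out of reach is approached as far as the arm can. A call with a gripper value outside its range is refused whole. The fingers move at their own pace and stop on an object; "squeeze" is the grip in N (left out, the last holds). Time passes only in rows, so rows that repeat a pose let the fingers close, or fill a call up. It gives the time, the measured TCP pose, the force and the opening at its end, in the units of the state.
- get_state(): the state, without advancing time (a new reading comes with each control period).
- grab_frame(name): name is "scene" or "top" or "wrist"; returns a dict with "pixels" (400x640x3 uint8, red, green, blue), "range_z" (400x640 float32, m along the optical axis (not along the pixel's ray), 0 where there is no reading), "fx", "fy", "cx", "cy" (pixels), "view" (4x4, takes a point from world to camera coordinates); the wrist camera has in their place "hand_eye" (4x4, takes a point from camera to tool coordinates, whose origin is the TCP and whose axes are the tool frame's). Camera axes: x right, y down, z forward; pixel columns grow to the right and rows downward; lengths in m; the calibration is good to about 2 mm. A picture is of the moment at which its call begins: read the wrist's pose just before it.
- job_done(): hands the job in, once; it reports no verdict.
Trained networks look in the newest picture that a camera, given by its name, has taken for a name from the list of things; names that differ only in an ending like _2 or _b are one class to them, and where a whole thing is asked for, a point or a joint stands for the part that bears it (a point fixed in the world has none). Each returns a list of dicts, best first, with "conf" (0 to 1); they miss things now and then, are a little off and sometimes report something else, mostly with a low value. They report only what shows in the picture. A call takes as long as a camera call.
- boxes_of(thing, camera): "extent" ([left, top, right, bottom] in pixels, round what is visible of it).
- masks_of(thing, camera): "mask" (400x640 bool, what is visible of it) and "extent" ([left, top, right, bottom] in pixels, round what is visible of it).
The state is a dict: "t": time; "q": joint angles; "qd": joint speeds; "joint_efforts": joint torques, N m; "eef_pos": TCP position; "ee_rot": TCP orientation; "force": force on the tool from outside, world axes, zero at the start; "moment": the same for the moment, N m; "width": finger opening in m.
Only numpy, scipy, OpenCV 4.12 (cv2) and the standard library are available. Lean on these libraries where they do the work, as an engineer would, in place of code of your own. Each camera call takes 0.05 s, during which the arm holds its last target.

TASK

Set the working gap of the small hand press to the thickness of the two setting leaves: pick up the stacked pair together in one grasp, slide it flat into the gap, nose first until the nose is past the middle of the ram, let go, and press the ram gently down by its palm knob until it nips the pair. Then grip both tails again, draw the pair out together against the light drag without shifting the ram, and lay it flat on the bench mat clear of the press, one leaf still on the other. Leave the stepped gauge and the flux bottle where they stand.

Things in the scene. Friction and masses are not known exactly. Their poses are not given: they have to be found in the camera images.
- press: Grey cast hand press fixed to the bench, 170 x 104 mm. Origin: at table height on the ram's vertical axis; z up; open front faces its own -x, column at +x. Its head overhangs the bed from x = -39 mm to the rear, 112 to 178 mm high. The grey foot, 16 mm high, ends at x = -67 mm.
- ram (a joint): Height of the ram, m: 0 fully up, grows as it is pushed down, at most 0.036. The gap between the ram's flat nose (36 x 36 mm, centred on the press axis) and the bed is 0.040 minus this value. The ram stays where it is left, held by a stiff slide: about 4 N moves it down slowly, about 8 N up. A properly nipped pair drags with about 1 to 5 N.
- ram_knob (a point): Middle of the top of the black mushroom-shaped palm knob (46 mm across) on top of the ram; goes down with the ram, 237.5 mm above the table when the ram is fully up.
- bed (a point): Point on top of the press's bright steel bed exactly under the ram's axis, 40 mm above the table; axes as the press. The bed's flat top is 62 mm wide (y -31 to +31) and runs from x = -75 to +39 mm; in front of x = -75 there is nothing above the bench mat, so the leaves' tail can overhang there.
- leaf_8: The lower, thicker setting leaf: flat bare aluminium strip 150 mm long (along its x), 24 mm wide (y), 8 mm thick, 75 g. Origin: centre of its underside. Rounded nose at its +x end, square tail with a small dark hole mark at its -x end.
- leaf_5: The upper, thinner setting leaf, same outline, 5 mm thick, 47 g, lying exactly on the other one with the ends flush, so that the pair is 13 mm thick. Origin: centre of its underside; axes as the other.
- leaf_8_nose (a point): Tip of the rounded nose of the thicker leaf, at half its thickness.
- gauge: Bystander: small aluminium stepped gauge, 26 x 68 x 24 mm, lying left of the press, by the bottle; origin at the centre of its underside.
- flux_bottle: Bystander: white flux bottle with a red needle cap, 40 mm across, 116 mm high, standing between the leaves and the press's rear; origin at the centre of its underside.

How it is judged:
On the way, in this order (a step that is already met when the one before it is completed fails the run):
1. both leaves are lifted together in one grasp (contact force between the fingers and leaf_8 above 0.5 N and contact force between the fingers and leaf_5 above 0.5 N and height (world z) of leaf_8 above 0.015 m and height (world z) of leaf_5 above 0.023 m), for 0.2 s.
2. the pair lies on the bed with its nose past the ram's axis, let go, and the ram, let go too, nips it (x of leaf_8_nose in the frame of press above 0 m and contact force between ram and leaf_5 above 0.3 N and contact force between press and leaf_8 above 0.3 N and contact force between the fingers and anything else below 0.1 N), for 0.2 s.
3. held by the tails in one grasp, the pair is slid back while the ram still bears on it, so that it drags (contact force between the fingers and leaf_8 above 0.5 N and contact force between the fingers and leaf_5 above 0.5 N and contact force between ram and leaf_5 above 0.3 N and linear speed of leaf_8 above 0.004 m/s), for 0.06 s.
4. the pair is drawn out from under the ram, both leaves in one grasp (contact force between the fingers and leaf_8 above 0.5 N and contact force between the fingers and leaf_5 above 0.5 N and x of leaf_8_nose in the frame of press below -0.02 m), for 0.1 s.
At the end, for the whole second after the job is handed in: The ram stands 13 mm (within 1.5 mm) above the bed, which is the joint between 0.0255 and 0.0285; the two leaves lie flat on the bench mat, at rest, the thin one still on the thick one (centres within 20 mm, turned less than 0.3 rad), neither touching the press (value of joint ram between 0.0255 and 0.0285 m and height (world z) of leaf_8 below 0.006 m and angle between leaf_8's own z axis and vertical below 0.1 rad and z of leaf_5 in the frame of leaf_8 between 0.005 and 0.011 m and horizontal distance between leaf_5 and leaf_8 below 0.02 m and angle between the x axis of leaf_5 and the x axis of leaf_8, either way round below 0.3 rad and linear speed of each of leaf_8, leaf_5 below 0.02 m/s and contact force between press and leaf_8 below 0.05 N and contact force between press and leaf_5 below 0.05 N).
It fails at once if the ram is driven hard onto the leaves (over 60 N) (contact force between ram and leaf_5 above 60 N).
It fails at once if the stepped gauge or the flux bottle is shifted by more than 30 mm (distance of any of gauge, flux_bottle from where it was at the start of the episode above 0.03 m).
It also fails if it takes over 69 s, if anything falls off the work surface, if the arm or the gripper's body presses on something with over 40 N, if the wrist force passes 120 N, or if a joint passes its speed limit or range.

## Working session

There is one attempt and no reset: what is moved stays moved. The work goes in short steps, Python scripts to look and compute and a tool call to move; the robot and the scene stay as the last step left them, time stands still between calls to the robot, and variables do not carry over. Pictures are saved under pics/ and viewed, and the job is handed in when it is done.

Besides the shell and the picture viewer there is one more tool, called after "Call:" by a JSON object that holds its "api" and its "payload", one argument or row to a line. step_arm: Moves the arm, as the interface text tells. Its arguments: {"type":"object","properties":{"deltas":{"type":"array"},"squeeze":{"type":"number"}},"required":["deltas"]}

```bash
ls; mkdir -p pics
python3 - <<'E'
from station import *
import cv2
s=get_state(); print(s)
for n in ["scene","top","wrist"]:
    f=grab_frame(n); cv2.imwrite(f"pics/a_{n}.png",f["pixels"][:,:,::-1])
    print(n,f["fx"],f["cx"],f["cy"],f.get("view"),f.get("hand_eye"))
E
```

```text
pics
{'t': 0.0, 'q': array([-1.02886408e+00,  3.59411033e-01,  1.10502517e-02, -3.32605725e-04,
       -1.22411379e+00, -2.88101086e-01]), 'qd': array([ 0.0007349 ,  0.00029279, -0.00053117,  0.00086326,  0.00125291,
       -0.00048846]), 'joint_efforts': array([-1.81423053e-03, -5.82722962e+01,  2.93051845e+01,  6.99702144e+00,
        6.79300865e-03, -1.65119905e-04]), 'eef_pos': array([ 0.16935336, -0.6529263 ,  0.24260647]), 'ee_rot': array([0.1039315 , 1.5690892 , 1.92844571]), 'force': array([-0.07250822, -0.30291631,  0.63070885]), 'moment': array([-0.07497732,  0.02484456, -0.02498709]), 'width': 0.08763436864129753}
scene 398.0922577893082 325.25642898136107 192.90964311373435 [[ 0.59323174 -0.80481752  0.01857043 -0.41770942]
 [-0.33194268 -0.2655607  -0.90514726  0.27847835]
 [ 0.73340995  0.53079777 -0.42469233  0.61281115]
 [ 0.          0.          0.          1.        ]] None
top 389.2713042266301 322.24830793197344 193.73493108150407 [[ 0.02985374 -0.99901373 -0.03286831 -0.1466742 ]
 [-0.99907531 -0.02880545 -0.03191812  0.51748254]
 [ 0.03093985  0.0337908  -0.9989499   0.99375805]
 [ 0.          0.          0.          1.        ]] None
wrist 336.1323697067934 322.3933710769949 204.05808760077917 None [[-2.32956868e-04 -2.47465130e-01  9.68896772e-01 -1.41526339e-01]
 [ 3.81674513e-04 -9.68896750e-01 -2.47465032e-01  6.65802039e-02]
 [ 9.99999900e-01  3.12154525e-04  3.20162285e-04 -6.76578507e-04]
 [ 0.00000000e+00  0.00000000e+00  0.00000000e+00  1.00000000e+00]]
```

View pics/a_scene.png

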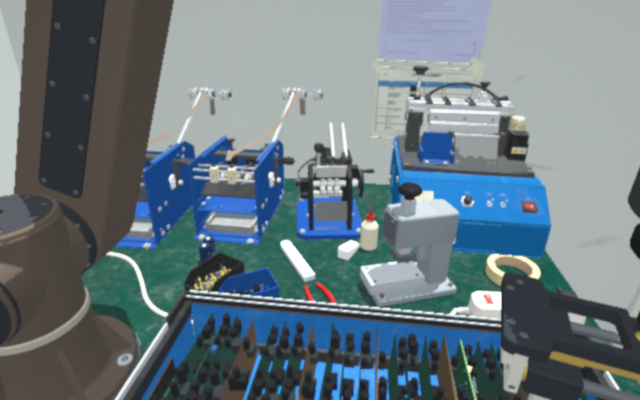

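View pics/a_top.png

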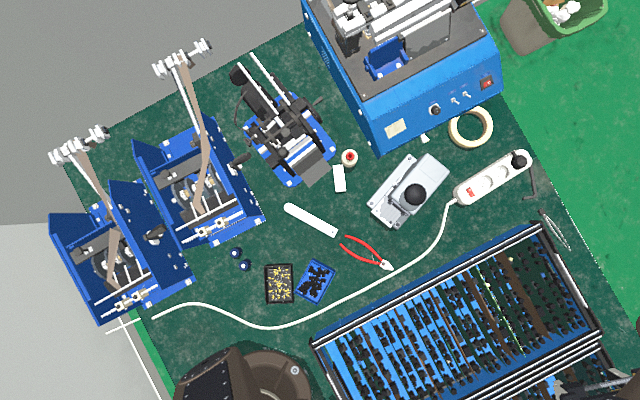

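View pics/a_wrist.png

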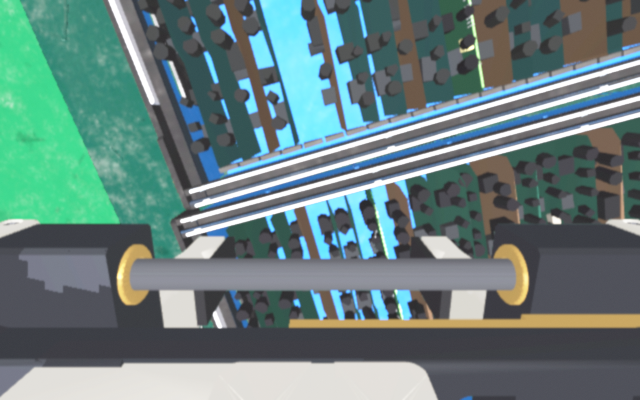

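The top view shows the leaf pair at about (310,220) with its tail possibly at upper left, the press at about (410,190), the gauge at (340,178) and the bottle at (349,158). Next I'll measure them.

```bash
cat > h.py <<'E'
from station import *
import numpy as np, cv2
def cloud(f):
    h,w=f["range_z"].shape; u,v=np.meshgrid(np.arange(w),np.arange(h)); z=f["range_z"]
    P=np.stack([(u-f["cx"])/f["fx"]*z,(v-f["cy"])/f["fy"]*z,z],-1)
    T=np.linalg.inv(f["view"]); return P@T[:3,:3].T+T[:3,3]
E
python3 - <<'E'
from h import *
for cam in ["top","scene"]:
    f=grab_frame(cam); C=cloud(f); np.save(f"c_{cam}.npy",C)
    cv2.imwrite(f"pics/b_{cam}.png",cv2.resize(f["pixels"][110:260,250:490] if cam=="top" else f["pixels"][170:320,280:480],None,fx=3,fy=3,interpolation=cv2.INTER_CUBIC)[:,:,::-1])
    for th in ["leaf_5","leaf_8","press","ram_knob","ram","gauge","flux_bottle"]:
        for d in masks_of(th,cam)[:2]:
            m=d["mask"]&(f["range_z"]>0); P=C[m]
            if len(P)==0: continue
            r=cv2.minAreaRect(P[:,:2].astype(np.float32)*1000)
            print(cam,th,round(d["conf"],2),d["extent"],len(P),"med",P.mean(0).round(4),"zpc",np.percentile(P[:,2],[2,50,98]).round(4),np.round(r[0],1),np.round(r[1],1),round(r[2],1))
E
```

```text
top leaf_5 0.65 [283.2, 206.6, 337.3, 235.4] 544 med [ 0.4543 -0.1073  0.0117] zpc [-0.0003  0.0122  0.0158] [ 456.2 -104.2] [147.9  27.5] 61.3
top leaf_8 0.65 [283.2, 206.6, 337.3, 235.4] 544 med [ 0.4543 -0.1073  0.0117] zpc [-0.0003  0.0122  0.0158] [ 456.2 -104.2] [147.9  27.5] 61.3
top press 0.83 [366.8, 154.9, 448.5, 228.0] 3316 med [ 0.5335 -0.3233  0.1228] zpc [0.0125 0.1747 0.228 ] [ 543.8 -347.8] [113.3 214.3] 49.8
top ram_knob 0.69 [407.1, 185.0, 427.5, 205.4] 404 med [ 0.5203 -0.3248  0.2234] zpc [0.1777 0.2258 0.2297] [ 522.4 -330.1] [42.  55.3] 27.1
top ram 0.86 [406.4, 183.5, 426.8, 204.7] 413 med [ 0.5204 -0.3233  0.2233] zpc [0.1775 0.2257 0.2297] [ 522.9 -325. ] [44.2 49.9] 75.7
top ram 0.42 [368.8, 154.2, 449.8, 229.5] 3287 med [ 0.5341 -0.3241  0.1242] zpc [0.0129 0.1749 0.228 ] [ 533.5 -334. ] [114.6 182.5] 45.9
top gauge 0.49 [334.8, 163.7, 346.4, 189.2] 272 med [ 0.5642 -0.1741  0.0159] zpc [0.0043 0.0164 0.0257] [ 565.1 -173.9] [69.6 26.6] 5.8
top flux_bottle 0.72 [340.0, 149.2, 359.6, 164.7] 241 med [ 0.6094 -0.1956  0.0623] zpc [0.0008 0.063  0.0917] [ 611.9
[... 181 characters left out ...]
.69 [360.6, 181.7, 459.1, 305.2] 7862 med [ 0.5188 -0.3474  0.0969] zpc [0.004  0.0873 0.2252] [ 663.1 -276.3] [458.8 199. ] 23.7
scene ram_knob 0.84 [389.9, 184.7, 422.7, 263.7] 835 med [ 0.5137 -0.3258  0.1623] zpc [0.0039 0.1928 0.2303] [ 580.  -300.4] [208.4  56.2] 25.7
scene ram 0.95 [390.3, 184.7, 422.0, 264.8] 767 med [ 0.5098 -0.3279  0.1672] zpc [0.0767 0.1947 0.2303] [ 565.7 -300.4] [182.   45.5] 26.7
scene gauge 0.77 [338.7, 238.0, 360.3, 261.2] 260 med [ 0.5483 -0.1786  0.0166] zpc [0.0033 0.0175 0.027 ] [ 560.9 -173.9] [69.2 27. ] 7.3
scene flux_bottle 0.9 [361.7, 212.8, 382.6, 250.9] 491 med [ 0.5997 -0.2017  0.0469] zpc [0.0072 0.0476 0.0858] [ 665.2 -152.4] [185.1  36.9] 37.8
```

```bash
ls pics
```

```text
a_scene.png
a_top.png
a_wrist.png
b_scene.png
b_top.png
```

View pics/b_top.png

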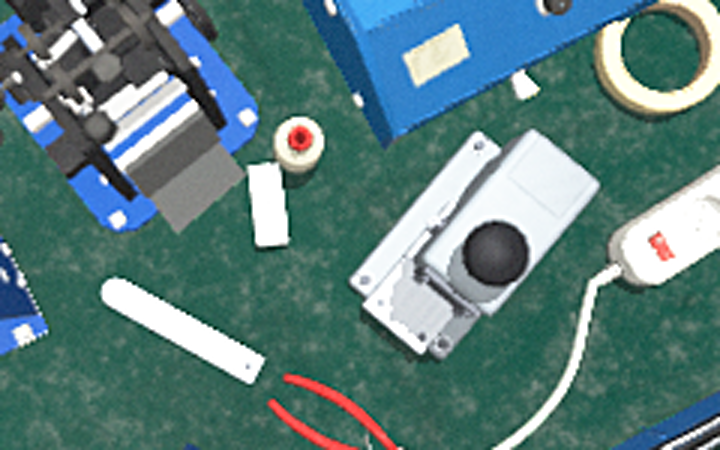

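View pics/b_scene.png

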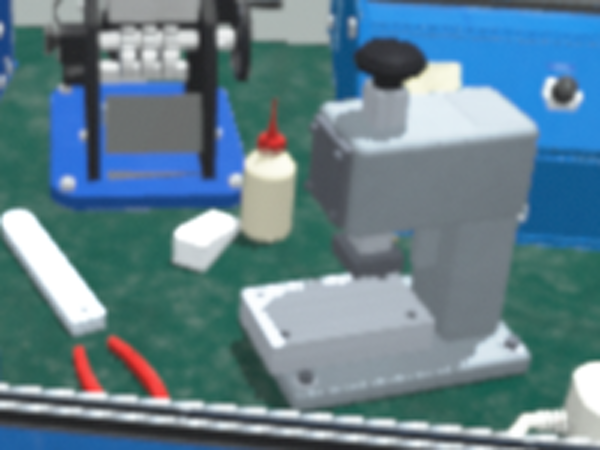

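```bash
python3 - <<'E'
from h import *
C=np.load("c_top.npy"); S=np.load("c_scene.npy")
# leaf
def rect(P): 
    r=cv2.minAreaRect((P[:,:2]*1000).astype(np.float32)); return np.round(r[0],1),np.round(r[1],1),round(r[2],1)
def reg(C,x0,x1,y0,y1,z0,z1): 
    return C[(C[...,0]>x0)&(C[...,0]<x1)&(C[...,1]>y0)&(C[...,1]<y1)&(C[...,2]>z0)&(C[...,2]<z1)]
def trim(P):
    c=P.mean(0);U=np.linalg.svd(P[:,:2]-c[:2])[2]; return c
for n,c in [("top",C),("scene",S)]:
    P=reg(c,.40,.56,-.45,-.2,.2,.25)
    print(n,"table z",np.median(reg(c,.45,.5,-.25,-.2,-.02,.02)[:,2]))
    print("knob",len(P),rect(P),P[:,2].max(), "top z", np.percentile(P[:,2],99))
    for nm,z in [("head",(.168,.182)),("bed",(.036,.043)),("foot",(.012,.0195))]:
        P=reg(c,.40,.68,-.48,-.21,*z); print(nm,len(P),rect(P),np.median(P[:,2]))
        np.save(f"p_{n}_{nm}.npy",P)
    P=reg(c,.38,.53,-.19,-.03,.008,.018); print("leaf",len(P),rect(P),P.mean(0))
E
cat > plot.py <<'E'
import numpy as np,cv2
im=np.full((560,560,3),255,np.uint8)
def px(p): return (int((-.2-p[1])*2000),int((.68-p[0])*2000))
for n,c in [("top",0),("scene",150)]:
    for nm,col in [("head",(0,0,255)),("bed",(0,200,0)),("foot",(255,0,0))]:
        for p in np.load(f"p_{n}_{nm}.npy"):
            cv2.circle(im,px(p),1 if n=="scene" else 2,tuple(min(255,x+c) for x in col),-1)
cv2.imwrite("pics/c_plot.png",im)
E
python3 plot.py
```

```text
top table z -0.0005872533181564554
knob 396 (array([ 520.1, -324.5]), array([43.6, 43.2]), 20.2) 0.23097821771307858 top z 0.23048025032591823
head 1499 (array([ 585.1, -286.5]), array([206.6, 132.1]), 51.2) 0.1773047552771243
bed 608 (array([ 588.7, -340.9]), array([242.7, 236. ]), 20.0) 0.03962205652559042
foot 720 (array([ 552.1, -395.1]), array([174. , 272.8]), 50.6) 0.015487310745667837
leaf 549 (array([ 447.9, -109.7]), array([143.4, 137.1]), 8.8) [ 0.45540812 -0.10516749  0.01226326]
scene table z 0.0015857998812754959
knob 365 (array([ 515. , -325.7]), array([40.4, 40.2]), 59.7) 0.23095183257099378 top z 0.23065762270521217
head 1280 (array([ 577.6, -287.2]), array([206.6, 131.6]), 53.1) 0.17890217043042078
bed 1305 (array([ 562.3, -349.8]), array([195.7, 236.3]), 21.0) 0.04136837802398102
foot 992 (array([ 540.1, -344. ]), array([210.4, 322.4]), 15.5) 0.01711653436844779
leaf 528 (array([ 456.8, -111.6]), array([154.8, 146.5]), 89.7) [ 0.45005025 -0.11424412  0.01395392]
```

View pics/c_plot.png

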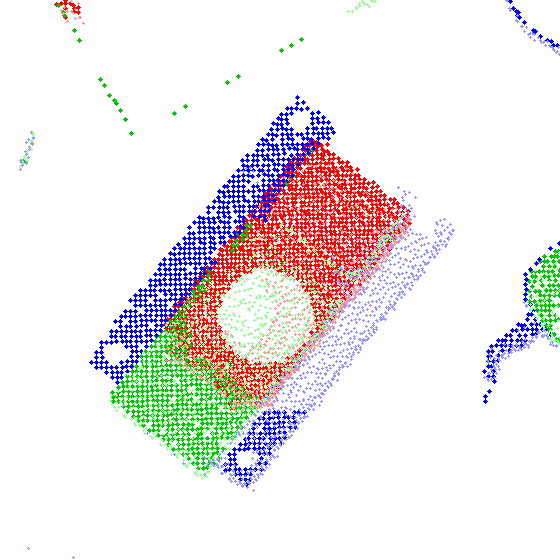

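Run:
```python
import numpy as np,cv2
def sel(P):
    th=np.deg2rad(52); d=P[:,:2]-[.53,-.34]
    e=np.array([np.cos(-th+0),np.sin(-th)])  # press +x guess: (x up, -y right)
    u=d@e; v=d@np.array([-e[1],e[0]])
    return P[(abs(u-0.01)<.13)&(abs(v)<.075)]
def rect(P):
    r=cv2.minAreaRect((P[:,:2]*1000).astype(np.float32)); return np.round(r[0],1),np.round(r[1],1),round(r[2],1)
for n in ["top","scene"]:
    for nm in ["head","bed","foot"]:
        P=sel(np.load(f"p_{n}_{nm}.npy")); print(n,nm,len(P),rect(P))
        if nm=="foot": F=P
        if nm=="head": H=P
        if nm=="bed": B=P
    for yaw in np.deg2rad([-50,-51,-52,-53,-54,-55]):
        e=np.array([np.cos(yaw),np.sin(yaw)]); f=np.array([-e[1],e[0]])
        k=np.array([.5201,-.3245])
        o=[]
        for P in (H,B,F):
            d=(P[:,:2]-k)*1000; o.append([np.percentile(d@e,[.5,99.5]).round(1).tolist(),np.percentile(d@f,[.5,99.5]).round(1).tolist()])
        print(round(np.rad2deg(yaw)),o)
```

```text
top head 1487 (array([ 541.1, -341.2]), array([ 66.2, 132.1]), 51.2)
top bed 536 (array([ 539.4, -355.3]), array([114.3, 231.4]), 28.7)
top foot 643 (array([ 528.7, -362.2]), array([152.1, 193.2]), 51.3)
-50 [[[-37.2, 92.7], [-33.7, 46.8]], [[-76.1, 138.0], [-79.3, 40.8]], [[-71.6, 127.3], [-73.2, 67.6]]]
-51 [[[-37.3, 92.7], [-34.1, 48.0]], [[-76.3, 139.4], [-77.1, 41.9]], [[-72.1, 128.5], [-71.1, 69.0]]]
-52 [[[-37.5, 92.9], [-34.4, 49.3]], [[-76.4, 140.6], [-74.9, 42.9]], [[-72.6, 129.7], [-69.0, 70.4]]]
-53 [[[-37.7, 93.0], [-34.7, 50.6]], [[-76.5, 141.8], [-72.6, 44.0]], [[-73.0, 130.8], [-66.9, 71.9]]]
-54 [[[-37.9, 93.2], [-34.9, 51.9]], [[-76.6, 143.0], [-70.3, 45.0]], [[-73.4, 131.9], [-65.8, 73.3]]]
-55 [[[-38.1, 93.2], [-35.2, 53.1]], [[-76.7, 144.2], [-68.1, 46.0]], [[-73.9, 133.0], [-65.6, 74.6]]]
scene head 1266 (array([ 537.3, -342.1]), array([ 68.4, 131.9]), 51.5)
scene bed 1212 (array([ 530.7, -359.4]), array([ 98.7, 231.9]), 29.6)
scene foot 850 (array([ 526.9, -334.4]), array([102.6, 176.2]), 52.2)
-50 [[[-40.6, 91.5], [-37.8, 39.3]], [[-78.5, 129.0], [-78.6, 28.5]], [[-62.3, 105.6], [-63.6, 53.9]]]
-51 [[[-40.8, 91.7], [-38.1, 40.5]], [[-78.6, 130.3], [-76.5, 28.8]], [[-61.6, 106.0], [-64.3, 54.8]]]
-52 [[[-41.0, 92.0], [-38.4, 41.5]], [[-78.6, 131.6], [-74.4, 28.9]], [[-60.8, 106.4], [-65.1, 55.6]]]
-53 [[[-41.2, 92.1], [-38.8, 42.6]], [[-78.6, 132.9], [-72.2, 28.9]], [[-60.1, 106.8], [-65.8, 56.4]]]
-54 [[[-41.4, 92.2], [-39.2, 43.7]], [[-78.6, 134.1], [-70.1, 29.2]], [[-59.3, 107.2], [-66.6, 57.2]]]
-55 [[[-41.6, 92.2], [-39.5, 44.9]], [[-78.5, 135.3], [-67.8, 29.9]], [[-58.5, 107.6], [-67.3, 58.0]]]
```

Run:
```python
import numpy as np,cv2
for n in ["top","scene"]:
    Q=[]
    yaw=np.deg2rad(-38.6);e=np.array([np.cos(yaw),np.sin(yaw)]); f=np.array([-e[1],e[0]]);k=np.array([.5201,-.3245])
    for nm in ["head","bed","foot"]:
        P=np.load(f"p_{n}_{nm}.npy")[:,:2]-k; Q.append(P[(abs(P@e-.015)<.1)&(abs(P@f)<.06)])
    for y in [-37.5,-38.,-38.5,-39.,-39.5]:
        yaw=np.deg2rad(y);e=np.array([np.cos(yaw),np.sin(yaw)]); f=np.array([-e[1],e[0]])
        print(n,y,[[np.percentile(1000*P@a,[.5,2,98,99.5]).round(1).tolist() for a in (e,f)] for P in Q])
```

```text
top -37.5 [[[-36.2, -34.1, 89.8, 91.5], [-33.3, -32.1, 31.5, 32.4]], [[-74.2, -73.4, 29.9, 69.5], [-29.6, -28.3, 30.8, 31.4]], [[-65.5, -63.8, 99.6, 102.6], [-50.1, -48.2, 51.1, 52.1]]]
top -38.0 [[[-36.1, -34.0, 89.9, 91.6], [-32.8, -31.6, 31.8, 32.6]], [[-74.2, -73.4, 29.6, 69.2], [-30.0, -28.7, 30.6, 31.1]], [[-65.6, -63.8, 99.3, 102.2], [-50.4, -48.6, 51.2, 51.9]]]
top -38.5 [[[-35.9, -34.2, 89.8, 91.7], [-32.6, -31.2, 32.1, 32.8]], [[-74.2, -73.5, 29.4, 69.0], [-30.5, -29.1, 30.5, 30.9]], [[-65.3, -63.7, 99.0, 101.9], [-50.7, -49.0, 51.3, 51.9]]]
top -39.0 [[[-35.8, -34.2, 89.8, 91.9], [-32.6, -31.0, 32.4, 33.1]], [[-74.2, -73.4, 29.1, 68.7], [-30.9, -29.6, 30.2, 30.7]], [[-65.6, -63.8, 98.7, 101.5], [-51.0, -49.4, 51.6, 52.0]]]
top -39.5 [[[-36.0, -34.0, 89.7, 92.0], [-32.3, -30.8, 32.6, 33.5]], [[-74.3, -73.4, 28.9, 68.5], [-31.4, -30.1, 30.0, 30.8]], [[-65.6, -63.8, 98.4, 101.1], [-51.5, -49.9, 51.8, 52.7]]]
scene -37.5 [[[-40.2, -37.6, 85.2, 88.2], [-35.9, -35.2, 24.4, 28.1]], [[-76.8, -76.1, 69.8, 84.2], [-32.4, -31.8, 28.2, 30.0]], [[-70.1, -67.9, 95.1, 98.1], [-54.7, -54.0, -22.6, 42.1]]]
scene -38.0 [[[-40.3, -37.6, 85.3, 88.4], [-35.4, -34.8, 24.6, 28.1]], [[-76.7, -76.0, 70.1, 84.4], [-32.4, -31.8, 27.8, 29.8]], [[-69.8, -67.5, 95.3, 98.3], [-54.3, -53.6, -22.0, 42.6]]]
scene -38.5 [[[-40.3, -37.6, 85.5, 88.7], [-35.0, -34.6, 24.8, 28.0]], [[-76.6, -76.1, 70.3, 84.6], [-32.7, -31.9, 27.6, 29.7]], [[-69.6, -67.1, 95.7, 98.6], [-53.8, -53.1, -21.6, 43.1]]]
scene -39.0 [[[-40.3, -37.5, 85.5, 88.9], [-35.0, -34.3, 25.2, 28.3]], [[-76.7, -76.0, 70.6, 84.9], [-33.1, -32.1, 27.5, 29.7]], [[-69.3, -66.7, 96.1, 99.0], [-53.8, -53.1, -21.1, 43.6]]]
scene -39.5 [[[-40.1, -37.6, 85.7, 89.1], [-35.1, -34.1, 25.4, 28.5]], [[-76.7, -75.9, 70.8, 85.1], [-33.5, -32.5, 26.9, 29.1]], [[-69.0, -66.3, 96.5, 99.5], [-54.0, -53.3, -20.7, 44.2]]]
```

Run:
```python
from h import *
for n in ["top","scene"]:
    C=np.load(f"c_{n}.npy")
    P=C[(C[...,0]>.38)&(C[...,0]<.54)&(C[...,1]>-.19)&(C[...,1]<-.03)&(C[...,2]>.009)&(C[...,2]<.018)]
    if n=="top" or 1:
        # keep main cluster near line
        for it in range(6):
            c=np.median(P[:,:2],0) if it==0 else cl; 
            if it==0: a=np.deg2rad(61.3); cl=np.array([.455,-.105])
            d=P[:,:2]-cl; e=np.array([np.cos(a),np.sin(a)]); f=np.array([-e[1],e[0]])
            P=P[(abs(d@e)<.085)&(abs(d@f)<.018)]
            r=cv2.minAreaRect((P[:,:2]*1000).astype(np.float32))
        d=P[:,:2]-np.array([.455,-.105])
        v=np.linalg.svd(P[:,:2]-P[:,:2].mean(0),full_matrices=False)[2][0]
        print(n,len(P),r,"pca",np.rad2deg(np.arctan2(v[1],v[0])),P.mean(0))
```

```text
top 528 ((456.79119873046875, -102.52808380126953), (149.12213134765625, 23.996232986450195), 62.84071731567383) pca -117.1819715155719 [ 0.45610237 -0.10387621  0.01239103]
scene 474 ((454.61865234375, -102.69339752197266), (150.25665283203125, 25.7590389251709), 62.47735595703125) pca -117.2951302732879 [ 0.44991004 -0.10922072  0.01433758]
```

Pair: centre (0.456,-0.103), nose yaw 62.7°. Press: origin about (0.519,-0.325), yaw -38.7°. The ram already sits a few mm down. I'll write a delta helper and check obstacle heights along the path.

```bash
cat >> h.py <<'E'
from scipy.spatial.transform import Rotation as Ro
PO=np.array([.519,-.325]); PY=np.deg2rad(-38.7)
def pp(x,y=0):
    return PO+x*np.array([np.cos(PY),np.sin(PY)])+y*np.array([-np.sin(PY),np.cos(PY)])
def pf(p):
    d=np.array(p)[:2]-PO; return np.array([d@[np.cos(PY),np.sin(PY)],d@[-np.sin(PY),np.cos(PY)]])
def delta(x,y,z,yawy_deg,s=None):
    s=s or get_state(); R=Ro.from_euler("xyz",s["ee_rot"]).as_matrix()
    d=R.T@(np.array([x,y,z])-s["eef_pos"])*100
    yy=np.rad2deg(np.arctan2(R[1,1],R[0,1])); r=-(yawy_deg-yy)
    r=(r+180)%360-180
    print("t",round(s["t"],2),"pos",s["eef_pos"].round(4),"yawy",round(yy,2),"F",s["force"].round(2),"w",round(s["width"],4),"-> delta cm",d.round(2),"roll",round(r,1))
E
python3 - <<'E'
from h import *
C=np.load("c_top.npy").reshape(-1,3)
for t in np.linspace(0,1,7):
    p=np.array([.169,-.653])*(1-t)+np.array([.433,-.1475])*t
    m=(np.hypot(*(C[:,:2]-p).T)<.13); print(p.round(3),C[m,2].max().round(3) if m.any() else None)
p=np.array([.433,-.1475]);m=(np.hypot(*(C[:,:2]-p).T)<.16)&(C[:,2]>.03);print(C[m][::20].round(3))
delta(.433,-.1475,.16,-117.3)
E
```

```text
[ 0.169 -0.653] 0.337
[ 0.213 -0.569] 0.337
[ 0.257 -0.485] 0.638
[ 0.301 -0.4  ] 0.638
[ 0.345 -0.316] 0.638
[ 0.389 -0.232] 1.004
[ 0.433 -0.148] 1.004
[[ 0.491 -0.165  1.004]
 [ 0.491 -0.165  1.004]
 [ 0.491 -0.165  1.004]
 [ 0.491 -0.165  1.004]
 [ 0.491 -0.165  1.004]
 [ 0.491 -0.165  1.004]
 [ 0.491 -0.165  1.004]
 [ 0.491 -0.165  1.004]
 [ 0.491 -0.165  1.004]
 [ 0.491 -0.165  1.004]
 [ 0.491 -0.165  1.004]
 [ 0.491 -0.165  1.004]
 [ 0.491 -0.165  1.004]
 [ 0.491 -0.165  1.004]
 [ 0.491 -0.165  1.004]
 [ 0.491 -0.165  1.004]
 [ 0.491 -0.165  1.004]
 [ 0.491 -0.165  1.004]
 [ 0.491 -0.165  1.004]
 [ 0.491 -0.165  1.004]
 [ 0.491 -0.165  1.004]
 [ 0.491 -0.165  1.004]
 [ 0.491 -0.165  1.004]
 [ 0.59  -0.132  0.037]
 [ 0.587 -0.135  0.039]
 [ 0.584 -0.12   0.039]
 [ 0.582 -0.097  0.03 ]
 [ 0.582 -0.15   0.045]
 [ 0.579 -0.123  0.038]
 [ 0.574 -0.08   0.059]
 [ 0.577 -0.14   0.045]
 [ 0.574 -0.118  0.039]
 [ 0.572 -0.09   0.033]
 [ 0.491 -0.165  1.004]
 [ 0.569 -0.123  0.044]
 [ 0.566 -0.113  0.043]
 [ 0.564 -0.101  0.039]
 [ 0.561 -0.091  0.036]
 [ 0.559 -0.091  0.035]
 [ 0.557 -
[... 833 characters left out ...]
0.341 -0.028  0.037]
 [ 0.338 -0.019  0.041]
 [ 0.336 -0.06   0.034]
 [ 0.331 -0.06   0.032]
 [ 0.331 -0.162  0.042]
 [ 0.491 -0.165  1.004]
 [ 0.317 -0.163  0.041]
 [ 0.306 -0.062  0.044]
 [ 0.302 -0.156  0.042]
 [ 0.293 -0.151  0.049]
 [ 0.491 -0.165  1.004]
 [ 0.491 -0.165  1.004]
 [ 0.491 -0.165  1.004]
 [ 0.491 -0.165  1.004]
 [ 0.491 -0.165  1.004]
 [ 0.491 -0.165  1.004]
 [ 0.491 -0.165  1.004]
 [ 0.491 -0.165  1.004]
 [ 0.491 -0.165  1.004]
 [ 0.491 -0.165  1.004]
 [ 0.491 -0.165  1.004]
 [ 0.491 -0.165  1.004]
 [ 0.491 -0.165  1.004]
 [ 0.491 -0.165  1.004]]
t 0.95 pos [ 0.1695 -0.6534  0.2436] yawy -165.46 F [-0.54 -0.69  0.9 ] w 0.0873 -> delta cm [  8.36 -38.21  42.35] roll -48.2
```

Call:
{"api": "step_arm", "payload": {
  "deltas": [
    [0,-38.2,42.3,-48.2,0.3],
    [0,-38.2,42.3,-48.2,0.3],
    [0,-38.2,42.3,-48.2,0.3],
    [0,-38.2,42.3,-48.2,0.3],
    [0,-38.2,42.3,-48.2,0.3],
    [0,-38.2,42.3,-48.2,0.3],
    [0,-38.2,42.3,-48.2,0.3],
    [0,-38.2,42.3,-48.2,0.3],
    [0,-38.2,42.3,-48.2,0.3],
    [0,-38.2,42.3,-48.2,0.3]
  ],
  "squeeze": 25
}}

```text
t: 1.78
eef_pos: [0.3626, -0.2821, 0.244]
ee_rot: [-2.929, 1.57, -0.264]
force: [0.9, -0.0, 1.1]
width: 0.0615
```

Run:
```python
from h import *
delta(.433,-.1475,.12,-117.3)
```

```text
t 1.78 pos [ 0.3626 -0.2821  0.244 ] yawy -117.27 F [ 0.85 -0.02  1.06] w 0.0615 -> delta cm [ 12.4  -15.19  -0.08] roll 0.0
```

Call:
{"api": "step_arm", "payload": {
  "deltas": [
    [3,-5,0,0,0.3],
    [6,-9,0,0,0.3],
    [9,-13,0,0,0.3],
    [12.4,-15.2,0,0,0.3],
    [12.4,-15.2,0,0,0.3],
    [12.4,-15.2,0,0,0.3],
    [12.4,-15.2,0,0,0.3],
    [12.4,-15.2,0,0,0.3],
    [12.4,-15.2,0,0,0.3],
    [12.4,-15.2,0,0,0.3]
  ]
}}

```text
t: 2.62
eef_pos: [0.4321, -0.1495, 0.1206]
ee_rot: [-2.633, 1.569, 0.032]
force: [-0.3, 0.3, 0.4]
width: 0.0617
```

```bash
cat >> h.py <<'E'
def wcloud():
    s=get_state(); f=grab_frame("wrist")
    T=np.eye(4);T[:3,:3]=Ro.from_euler("xyz",s["ee_rot"]).as_matrix();T[:3,3]=s["eef_pos"]
    T=T@f["hand_eye"]; h,w=f["range_z"].shape; u,v=np.meshgrid(np.arange(w),np.arange(h)); z=f["range_z"]
    P=np.stack([(u-f["cx"])/f["fx"]*z,(v-f["cy"])/f["fy"]*z,z],-1)
    return s,f,P@T[:3,:3].T+T[:3,3]
E
python3 - <<'E'
from h import *
s,f,W=wcloud(); cv2.imwrite("pics/d_wrist.png",f["pixels"][:,:,::-1])
for d in boxes_of("leaf_5","wrist")[:2]: print(d)
ft=grab_frame("top");cv2.imwrite("pics/d_top.png",cv2.resize(ft["pixels"][110:310,250:490],None,fx=3,fy=3)[:,:,::-1])
sel=(W[...,2]>.005)&(W[...,2]<.022)&(f["range_z"]>0)&(np.hypot(W[...,0]-.456,W[...,1]+.103)<.1)
P=W[sel]; print(len(P)); r=cv2.minAreaRect((P[:,:2]*1000).astype(np.float32)); print(r,P.mean(0))
np.save("wl.npy",P)
delta(.433,-.1475,.12,-117.3)
E
```

```text
{'extent': [304.9, 178.6, 344.0, 320.1], 'conf': 0.89}
{'extent': [312.7, 174.8, 326.2, 181.5], 'conf': 0.4}
3495
((444.99639892578125, -139.69708251953125), (133.91651916503906, 131.72463989257812), 25.75015640258789) [ 0.44392504 -0.12680907  0.01325163]
t 2.77 pos [ 0.4318 -0.1493  0.1203] yawy -117.32 F [-0.05  0.04  0.07] w 0.0614 -> delta cm [ 0.03 -0.22 -0.02] roll -0.0
```

View pics/d_wrist.png

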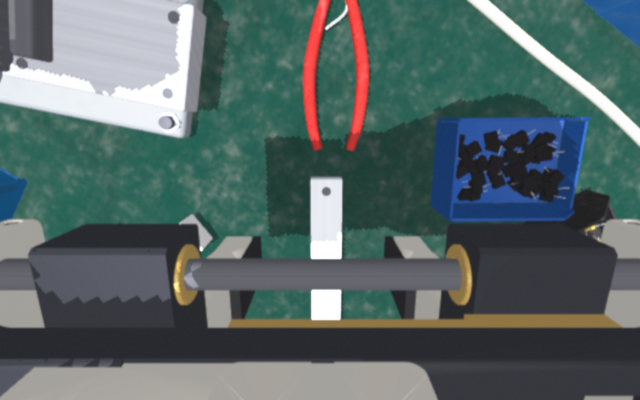

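View pics/d_top.png

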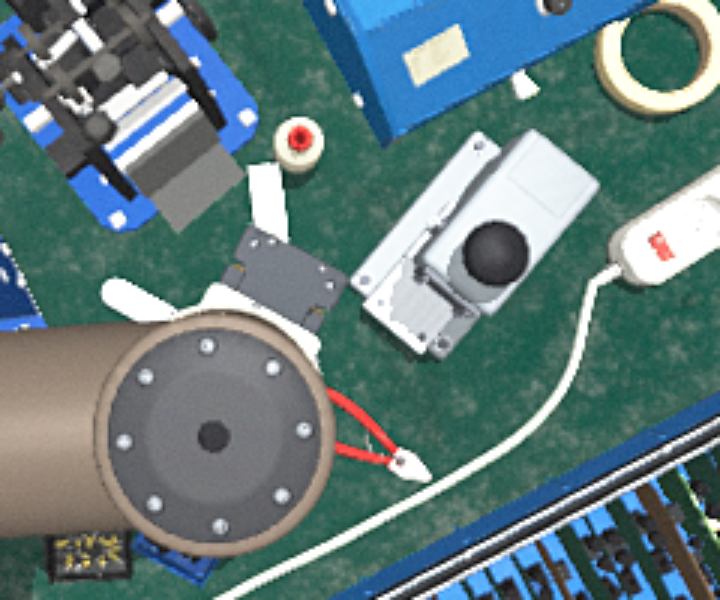

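Run:
```python
from h import *
P=np.load("wl.npy"); a=np.deg2rad(62.7); e=np.array([np.cos(a),np.sin(a)]); f=np.array([-e[1],e[0]])
c=np.array([.456,-.103]); P=P[P[:,2]>.009]; d=P[:,:2]-c; P=P[abs(d@f)<.02]; d=P[:,:2]-c
u=1000*d@e; v=1000*d@f; print(len(P),np.percentile(u,[.5,2,50,98,99.5]),np.percentile(v,[1,50,99]),np.median(P[:,2]))
for b in range(-80,-10,10):
    m=(u>b)&(u<b+10)
    if m.sum()>20: print(b,v[m].min().round(1),v[m].max().round(1))
s=get_state();dd=(s["eef_pos"][:2]-c)*1000; print("tcp",dd@e,dd@f)
```

```text
3314 [-84.32093073 -74.14745514 -33.35005244  41.98273509  43.61559214] [-9.28953767  2.36058425 14.11774222] 0.013408379254383027
-80 -9.1 13.7
-70 -9.1 13.7
-60 -9.2 13.9
-50 -9.3 14.0
-40 -9.4 14.2
-30 -9.5 14.3
-20 -9.5 14.3
tcp -52.26071379887784 0.20503028443667404
```

The tail sits between the open fingers at about (326,178–235), hole visible and well aligned. Descending.

Call:
{"api": "step_arm", "payload": {
  "deltas": [
    [3,0,-0.1,0,0.3],
    [6,0,-0.1,0,0.3],
    [8.5,0,-0.1,0,0.3],
    [9.2,0,-0.1,0,0.3],
    [9.6,0,-0.1,0,0.3],
    [9.9,0,-0.1,0,0.3],
    [10.1,0,-0.1,0,0.3],
    [10.1,0,-0.1,0,0.3],
    [10.1,0,-0.1,0,0.3],
    [10.1,0,-0.1,0,0.3]
  ]
}}

```text
t: 3.6
eef_pos: [0.4333, -0.1492, 0.0194]
ee_rot: [-2.602, 1.569, 0.064]
force: [-0.1, -0.3, 0.3]
width: 0.0613
```

Call:
{"api": "step_arm", "payload": {
  "deltas": [
    [0.05,0,0,0,0.4],
    [0.05,0,0,0,0.55],
    [0.05,0,0,0,0.65],
    [0.05,0,0,0,0.7],
    [0.05,0,0,0,0.8],
    [0.05,0,0,0,1],
    [0.05,0,0,0,1],
    [0.05,0,0,0,1],
    [0.05,0,0,0,1],
    [0.05,0,0,0,1]
  ],
  "squeeze": 30
}}

```text
t: 4.43
eef_pos: [0.4324, -0.1493, 0.018]
ee_rot: [0.482, 1.57, -3.136]
force: [-1.0, -0.4, 1.3]
width: 0.0238
```

Call:
{"api": "step_arm", "payload": {
  "deltas": [
    [-0.1,0,0,0,1],
    [-0.3,0,0,0,1],
    [-0.6,0,0,0,1],
    [-1,0,0,0,1],
    [-1.5,0,0,0,1],
    [-2,0,0,0,1],
    [-3,0,0,0,1],
    [-4,0,0,0,1],
    [-5,0,0,0,1],
    [-5,0,0,0,1]
  ]
}}

```text
t: 5.27
eef_pos: [0.434, -0.1492, 0.0701]
ee_rot: [-2.663, 1.567, 0.004]
force: [0.3, 0.7, -1.2]
width: 0.024
```

Run:
```python
from h import *
f=grab_frame("scene"); cv2.imwrite("pics/e_scene.png",cv2.resize(f["pixels"][170:320,230:480],None,fx=3,fy=3)[:,:,::-1])
s,f,W=wcloud(); cv2.imwrite("pics/e_wrist.png",f["pixels"][:,:,::-1])
delta(*pp(-170),.082,-218.7)
```

```text
t 5.37 pos [ 0.4329 -0.1492  0.0685] yawy -117.26 F [-1.33 -0.26 -1.45] w 0.0236 -> delta cm [  -18.63 -3359.53 16646.66] roll 101.4
```

View pics/e_scene.png

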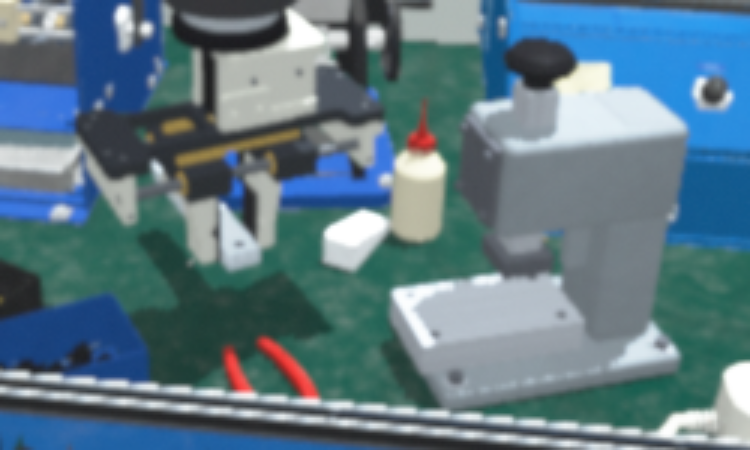

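View pics/e_wrist.png

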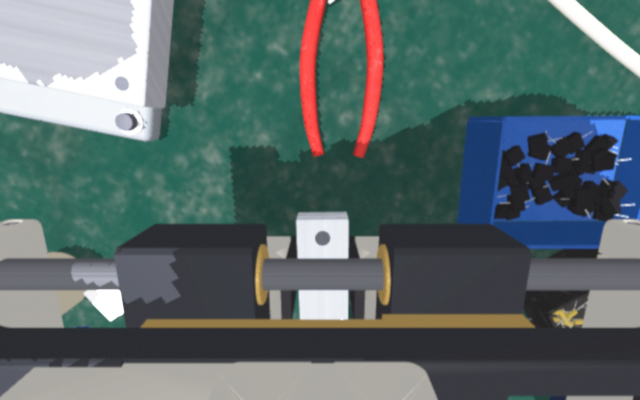

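Run:
```python
from h import *
delta(*pp(-.170),.080,-218.7)
```

```text
t 5.37 pos [ 0.4329 -0.1492  0.0685] yawy -117.26 F [-1.33 -0.26 -1.45] w 0.0236 -> delta cm [-1.16  8.31  0.96] roll 101.4
```

Call:
{"api": "step_arm", "payload": {
  "deltas": [
    [-0.6,0.8,0,3,1],
    [-1.2,1.7,0.1,8,1],
    [-1.2,2.5,0.2,14,1],
    [-1.2,3.3,0.3,20,1],
    [-1.2,4.1,0.4,26,1],
    [-1.2,5,0.5,32,1],
    [-1.2,5.8,0.6,38,1],
    [-1.2,6.6,0.7,44,1],
    [-1.2,7.4,0.8,50,1],
    [-1.2,8.3,1.0,54,1]
  ]
}}

```text
t: 6.2
eef_pos: [0.3852, -0.2187, 0.0794]
ee_rot: [1.23, 1.57, 2.948]
force: [0.2, -1.1, -0.6]
width: 0.0234
```

Call:
{"api": "step_arm", "payload": {
  "deltas": [
    [0,0,0,5,1],
    [0,0,0,11,1],
    [0,0,0,17,1],
    [0,0,0,23,1],
    [0,0,0,29,1],
    [0,0,0,35,1],
    [0,0,0,41,1],
    [0,0,0,45,1],
    [0,0,0,47.4,1],
    [0,0,0,47.4,1]
  ]
}}

```text
t: 7.03
eef_pos: [0.3852, -0.2184, 0.0794]
ee_rot: [2.045, 1.57, 2.939]
force: [0.3, 0.9, -0.4]
width: 0.0235
```

Run:
```python
from h import *
f=grab_frame("scene"); cv2.imwrite("pics/f_scene.png",cv2.resize(f["pixels"][170:320,280:480],None,fx=4,fy=4)[:,:,::-1])
np.save("c_scene2.npy",cloud(f))
f=grab_frame("top"); cv2.imwrite("pics/f_top.png",cv2.resize(f["pixels"][110:310,250:490],None,fx=3,fy=3)[:,:,::-1]); np.save("c_top2.npy",cloud(f))
delta(*pp(-.170),.080,-218.7)
```

```text
t 7.13 pos [ 0.3854 -0.2184  0.0796] yawy 141.43 F [ 0.08 -0.44 -0.97] w 0.0234 -> delta cm [-0.04 -0.09  0.03] roll 0.1
```

View pics/f_scene.png

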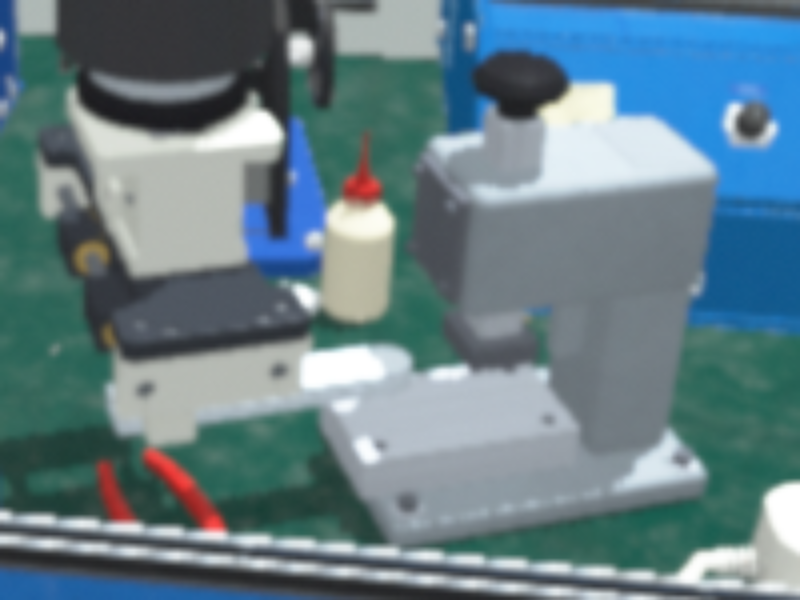

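View pics/f_top.png

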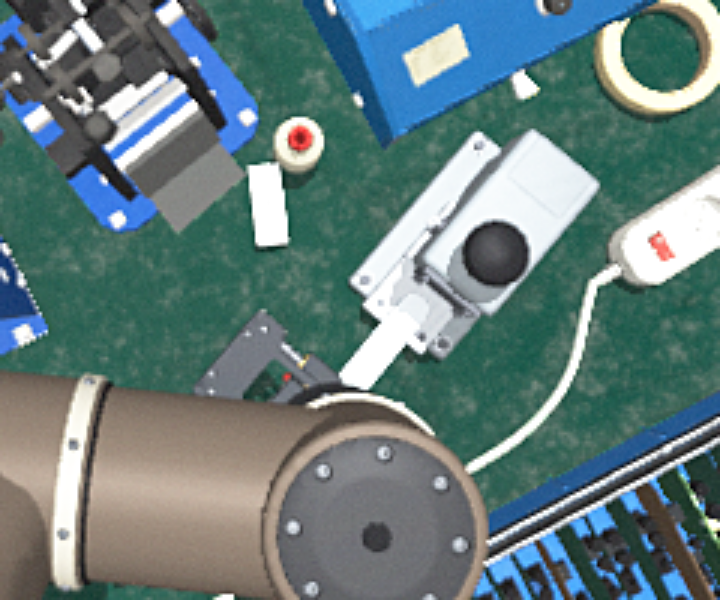

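Run:
```python
from h import *
for n in ["top","scene"]:
    C=np.load(f"c_{n}2.npy").reshape(-1,3); d=C[:,:2]-PO
    e=np.array([np.cos(PY),np.sin(PY)]); f=np.array([-e[1],e[0]]); u=d@e*1000;v=d@f*1000
    m=(u>-160)&(u<-30)&(abs(v)<18)&(C[:,2]>.062)&(C[:,2]<.09)
    u,v,z=u[m],v[m],C[m,2]*1000
    k=(u>-100); print(n,k.sum(),"slope",np.polyfit(u[k],z[k],1),"u",np.percentile(u,[1,99]),"v",np.percentile(v[k],[1,99]))
    for a in range(-130,-40,10):
        q=(u>a)&(u<a+10)
        if q.sum()>5: print(a,v[q].min().round(1),v[q].max().round(1),np.median(z[q]).round(1))
```

```text
top 251 slope [-1.74938983e-02  7.15913662e+01] u [-128.83191159  -43.08242344] v [-9.59176079 14.11746191]
-130 -10.4 13.2 74.3
-120 -9.7 13.5 73.8
-110 -10.2 13.8 73.4
-100 -9.8 13.8 73.6
-90 -9.8 13.9 73.0
-80 -9.6 14.0 73.0
-70 -9.5 14.3 72.9
-60 -9.5 14.3 72.8
-50 -8.2 13.2 72.4
scene 325 slope [-3.90739569e-03  7.22886468e+01] u [-152.43994122  -44.92342795] v [-12.14325136  13.04594002]
-130 -12.3 -9.6 66.3
-120 -12.4 -9.2 66.9
-110 -11.6 -8.8 67.2
-100 -12.2 9.8 74.7
-90 -12.6 13.5 74.7
-80 -12.2 12.8 74.8
-70 -11.9 12.8 74.5
-60 -11.0 13.3 74.4
-50 -9.2 10.2 74.3
```

Pair is level to within about 1° and on the press axis, with the nose at press x≈-43 mm. Lowering and sliding in.

Call:
{"api": "step_arm", "payload": {
  "deltas": [
    [0.5,0,0,0,1],
    [1,0,0.1,0,1],
    [1.5,-0.3,0.1,0,1],
    [1.6,-1.3,0.1,0,1],
    [1.6,-2.5,0.1,0,1],
    [1.6,-3.7,0.1,0,1],
    [1.6,-4.8,0.1,0,1],
    [1.6,-5.8,0.1,0,1],
    [1.6,-6.5,0.1,0,1],
    [1.6,-6.5,0.1,0,1]
  ]
}}

```text
t: 7.97
eef_pos: [0.4384, -0.2592, 0.0638]
ee_rot: [-1.791, 1.57, -0.895]
force: [0.2, -0.7, -1.1]
width: 0.0241
```

Run:
```python
from h import *
f=grab_frame("scene"); cv2.imwrite("pics/g_scene.png",cv2.resize(f["pixels"][170:320,280:480],None,fx=4,fy=4)[:,:,::-1])
delta(*pp(-.105),.064,-218.7)
```

```text
t 8.02 pos [ 0.4374 -0.2587  0.0637] yawy 141.3 F [-1.14  0.27 -1.36] w 0.0239 -> delta cm [-0.03 -0.02 -0.07] roll -0.0
```

View pics/g_scene.png

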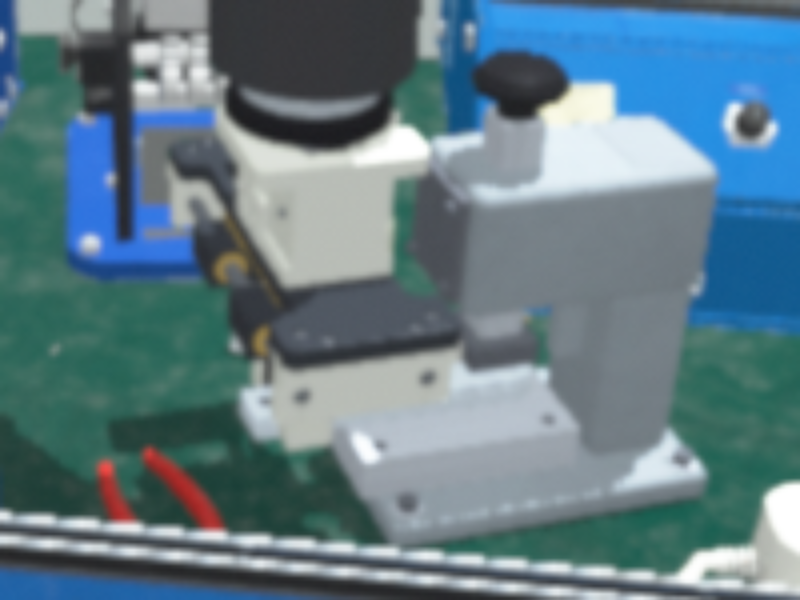

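Call:
{"api": "step_arm", "payload": {
  "deltas": [
    [0.1,0,0,0,1],
    [0.15,0,0,0,1],
    [0.2,0,0,0,1],
    [0.25,0,0,0,1],
    [0.28,0,0,0,1],
    [0.31,0,0,0,1],
    [0.34,0,0,0,1],
    [0.34,0,0,0,1],
    [0.34,0,0,0,1],
    [0.34,0,0,0,1]
  ]
}}

```text
t: 8.85
eef_pos: [0.4371, -0.2583, 0.0607]
ee_rot: [2.266, 1.571, -3.121]
force: [-1.0, -0.8, -1.0]
width: 0.0237
```

Call:
{"api": "step_arm", "payload": {
  "deltas": [
    [0.03,0,0,0,1],
    [0.06,0,0,0,1],
    [0.09,0,0,0,1],
    [0.12,0,0,0,1],
    [0.15,0,0,0,1],
    [0.15,0,0,0,1],
    [0.15,0,0,0,1],
    [0.15,0,0,0,1],
    [0.15,0,0,0,1],
    [0.15,0,0,0,1]
  ]
}}

```text
t: 9.68
eef_pos: [0.4371, -0.2583, 0.0592]
ee_rot: [-1.276, 1.571, -0.38]
force: [0.8, 0.2, -0.6]
width: 0.0241
```

Call:
{"api": "step_arm", "payload": {
  "deltas": [
    [0.02,0,0,0,1],
    [0.04,0,0,0,1],
    [0.06,0,0,0,1],
    [0.08,0,0,0,1],
    [0.08,0,0,0,1],
    [0.08,0,0,0,1],
    [0.08,0,0,0,1],
    [0.08,0,0,0,1],
    [0.08,0,0,0,1],
    [0.08,0,0,0,1]
  ]
}}

```text
t: 10.52
eef_pos: [0.4371, -0.2583, 0.0584]
ee_rot: [-0.652, 1.571, 0.244]
force: [0.7, 0.1, -0.5]
width: 0.0236
```

Call:
{"api": "step_arm", "payload": {
  "deltas": [
    [0.03,0,0,0,1],
    [0.05,0,0,0,1],
    [0.05,0,0,0,1],
    [0.05,0,0,0,0.9],
    [0.05,0,0,0,0.5],
    [0.05,0,0,0,0.5],
    [0.05,0,0,0,0.5],
    [0.05,0,0,0,0.5],
    [0.05,0,0,0,0.5],
    [0.05,0,0,0,0.5]
  ]
}}

```text
t: 11.35
eef_pos: [0.4371, -0.2583, 0.0578]
ee_rot: [-1.967, 1.571, -1.071]
force: [-0.2, 1.1, -0.6]
width: 0.0435
```

Run:
```python
from h import *
f=grab_frame("scene"); cv2.imwrite("pics/h_scene.png",cv2.resize(f["pixels"][170:320,280:480],None,fx=4,fy=4)[:,:,::-1])
s,f,W=wcloud(); cv2.imwrite("pics/h_wrist.png",f["pixels"][:,:,::-1])
delta(*pp(-.105),.27,-218.7)
```

```text
t 11.45 pos [ 0.4371 -0.2583  0.0578] yawy 141.35 F [-0.41 -0.19  0.1 ] w 0.0435 -> delta cm [-21.22  -0.06  -0.09] roll 0.0
```

View pics/h_scene.png

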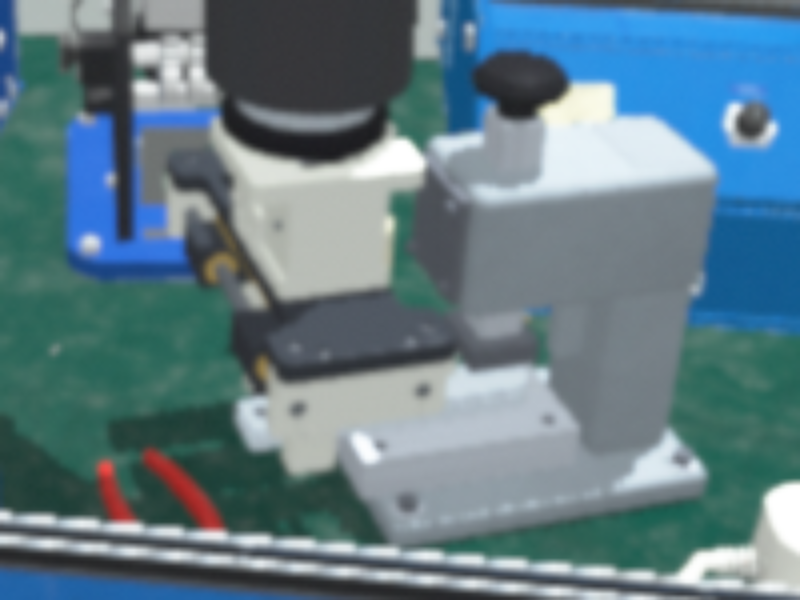

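View pics/h_wrist.png

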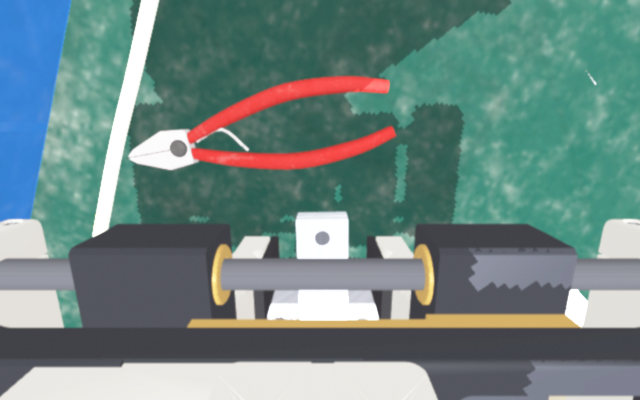

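Call:
{"api": "step_arm", "payload": {
  "deltas": [
    [-3,0,0,0,0.5],
    [-7,0,0,0,0.5],
    [-11,0,0,0,0.5],
    [-15,0,0,0,0.5],
    [-19,0,0,0,0.8],
    [-21.5,0,0,0,1],
    [-21.5,-3,0,0,1],
    [-21.5,-7,0,0,1],
    [-21.5,-10.5,-0.1,0,1],
    [-21.5,-10.5,-0.1,0,1]
  ]
}}

```text
t: 12.28
eef_pos: [0.5219, -0.3275, 0.271]
ee_rot: [2.604, 1.569, -2.784]
force: [0.8, -0.2, 0.6]
width: 0.0092
```

Run:
```python
from h import *
f=grab_frame("scene"); cv2.imwrite("pics/i_scene.png",cv2.resize(f["pixels"][120:320,270:480],None,fx=3,fy=3)[:,:,::-1])
s,f,W=wcloud(); cv2.imwrite("pics/i_wrist.png",f["pixels"][:,:,::-1])
delta(*PO,.25,-218.7)
```

```text
t 12.38 pos [ 0.5187 -0.3252  0.2712] yawy 141.28 F [-1.16  0.35 -0.21] w 0.0027 -> delta cm [ 2.12 -0.02  0.03] roll -0.0
```

View pics/i_scene.png

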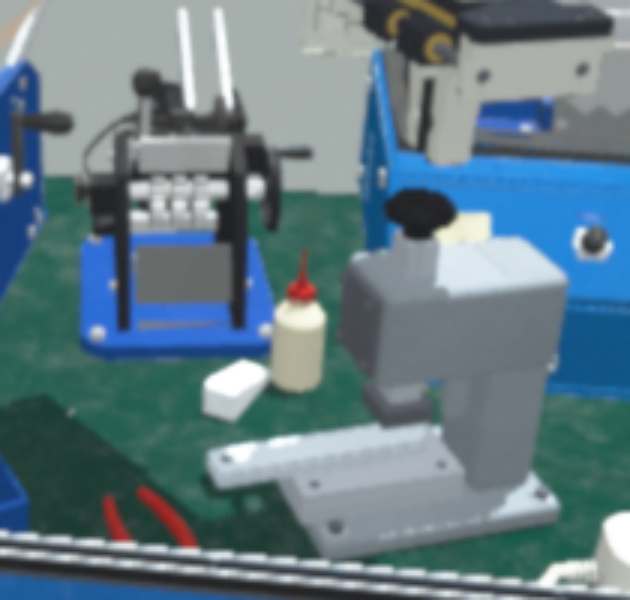

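View pics/i_wrist.png

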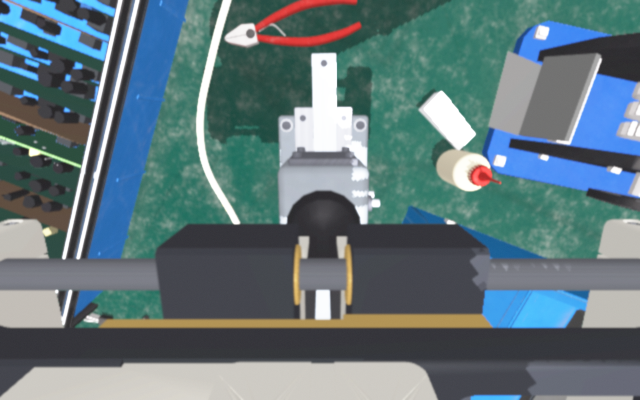

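The pair lies flat on the bed with the tail overhanging, and the fingers are over the knob. Pressing down slowly.

Call:
{"api": "step_arm", "payload": {
  "deltas": [
    [0.6,0,0,0,1],
    [1.2,0,0,0,1],
    [1.8,0,0,0,1],
    [2.0,0,0,0,1],
    [2.2,0,0,0,1],
    [2.35,0,0,0,1],
    [2.5,0,0,0,1],
    [2.65,0,0,0,1],
    [2.8,0,0,0,1],
    [2.95,0,0,0,1]
  ]
}}

```text
t: 13.22
eef_pos: [0.5186, -0.3247, 0.2439]
ee_rot: [-1.302, 1.57, -0.406]
force: [-0.5, 1.8, 4.4]
width: 0.0002
```

Call:
{"api": "step_arm", "payload": {
  "deltas": [
    [0.1,0,0,0,1],
    [0.2,0,0,0,1],
    [0.3,0,0,0,1],
    [0.4,0,0,0,1],
    [0.5,0,0,0,1],
    [0.6,0,0,0,1],
    [0.7,0,0,0,1],
    [0.8,0,0,0,1],
    [0.9,0,0,0,1],
    [0.9,0,0,0,1]
  ]
}}

```text
t: 14.05
eef_pos: [0.5185, -0.3247, 0.2341]
ee_rot: [0.983, 1.571, 1.879]
force: [0.1, 1.0, 1.5]
width: 0.0004
```

Call:
{"api": "step_arm", "payload": {
  "deltas": [
    [0.06,0,0,0,1],
    [0.12,0,0,0,1],
    [0.18,0,0,0,1],
    [0.24,0,0,0,1],
    [0.3,0,0,0,1],
    [0.36,0,0,0,1],
    [0.41,0,0,0,1],
    [0.46,0,0,0,1],
    [0.5,0,0,0,1],
    [0.5,0,0,0,1]
  ]
}}

```text
t: 14.88
eef_pos: [0.5185, -0.3247, 0.2293]
ee_rot: [-0.979, 1.571, -0.083]
force: [0.3, 0.7, 2.9]
width: 0.0005
```

Call:
{"api": "step_arm", "payload": {
  "deltas": [
    [0.03,0,0,0,1],
    [0.06,0,0,0,1],
    [0.09,0,0,0,1],
    [0.12,0,0,0,1],
    [0.15,0,0,0,1],
    [0.18,0,0,0,1],
    [0.2,0,0,0,1],
    [0.2,0,0,0,1],
    [0.2,0,0,0,1],
    [0.2,0,0,0,1]
  ]
}}

```text
t: 15.72
eef_pos: [0.5186, -0.3247, 0.2276]
ee_rot: [-1.413, 1.57, -0.517]
force: [0.4, 1.9, 5.3]
width: 0.0005
```

Call:
{"api": "step_arm", "payload": {
  "deltas": [
    [0.02,0,0,0,1],
    [0.04,0,0,0,1],
    [0.06,0,0,0,1],
    [0.08,0,0,0,1],
    [0.1,0,0,0,1],
    [0.1,0,0,0,1],
    [0.1,0,0,0,1],
    [0.1,0,0,0,1],
    [0.1,0,0,0,1],
    [0.1,0,0,0,1]
  ]
}}

```text
t: 16.55
eef_pos: [0.5186, -0.3247, 0.2276]
ee_rot: [-1.507, 1.57, -0.61]
force: [-0.8, 3.8, 9.8]
width: -0.0001
```

Ram has stopped at TCP z=0.2276, which is the expected 13 mm gap, and the force is building to 10 N. One small extra push, then release.

Call:
{"api": "step_arm", "payload": {
  "deltas": [
    [0.03,0,0,0,1],
    [0.06,0,0,0,1],
    [0.06,0,0,0,1],
    [0.06,0,0,0,1],
    [0.0,0,0,0,1],
    [-0.2,0,0,0,1],
    [-0.5,0,0,0,1],
    [-1.0,0,0,0,1],
    [-2.0,0,0,0,1],
    [-4.0,0,0,0,0.7]
  ]
}}

```text
t: 17.38
eef_pos: [0.5173, -0.3242, 0.2648]
ee_rot: [1.857, 1.566, 2.753]
force: [0.1, 0.0, -0.6]
width: 0.0035
```

Call:
{"api": "step_arm", "payload": {
  "deltas": [
    [-1,0,0,0,0.5],
    [-1,0,0,0,0.5],
    [-1,2,0,0,0.5],
    [-1,6,0,0,0.5],
    [-1,10,0,0,0.5],
    [-1,10.5,0,0,0.5],
    [-1,10.5,0,0,0.5],
    [-1,10.5,0,0,0.5],
    [-1,10.5,0,0,0.5],
    [-1,10.5,0,0,0.5]
  ]
}}

```text
t: 18.22
eef_pos: [0.4372, -0.2594, 0.276]
ee_rot: [2.101, 1.57, 2.997]
force: [0.7, -0.3, -0.1]
width: 0.0443
```

Run:
```python
from h import *
f=grab_frame("scene"); cv2.imwrite("pics/j_scene.png",cv2.resize(f["pixels"][120:320,270:480],None,fx=3,fy=3)[:,:,::-1]); C=cloud(f)
P=C[(np.hypot(C[...,0]-.519,C[...,1]+.325)<.03)&(C[...,2]>.19)&(C[...,2]<.24)]; print("knob top",np.percentile(P[:,2],99),len(P))
s,f,W=wcloud(); cv2.imwrite("pics/j_wrist.png",f["pixels"][:,:,::-1])
e=np.array([np.cos(PY),np.sin(PY)]); g=np.array([-e[1],e[0]]); d=W[...,:2]-PO;u=d@e*1000;v=d@g*1000
m=(u>-150)&(u<-50)&(abs(v)<20)&(W[...,2]>.044)&(W[...,2]<.062)
print(m.sum(),np.percentile(u[m],[1,99]))
for a in range(-140,-60,10):
    q=m&(u>a)&(u<a+10)
    if q.sum()>20: print(a,v[q].min().round(1),v[q].max().round(1),np.median(W[...,2][q]).round(4))
delta(*pp(-.105),.0445,-218.7)
```

```text
knob top 0.2123147340027597 298
1470 [-126.89929932  -51.04983906]
-130 -11.1 11.8 0.0533
-120 -11.1 11.9 0.0535
-110 -11.2 12.0 0.0534
-100 -11.3 12.1 0.0534
-90 -11.3 12.2 0.0534
-80 -10.2 12.3 0.0534
-70 -10.3 12.4 0.0533
t 18.32 pos [ 0.437  -0.2594  0.2758] yawy 141.31 F [-0.63  0.64 -0.32] w 0.0436 -> delta cm [ 2.313e+01 -2.000e-02  2.000e-02] roll 0.0
```

View pics/j_scene.png

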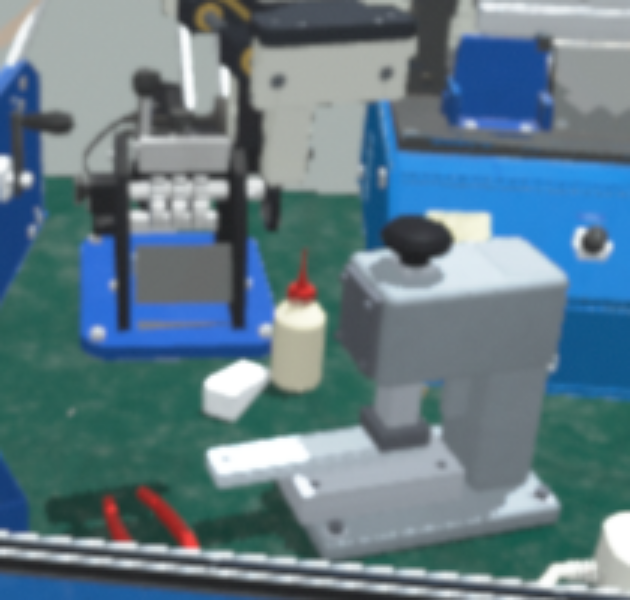

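View pics/j_wrist.png

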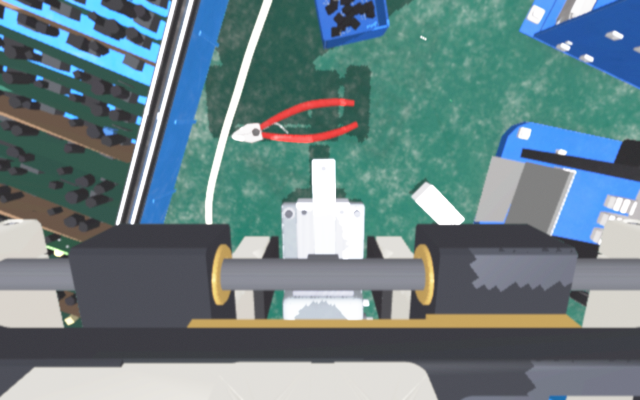

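Nipped: the ram's foot sits on the pair, knob top ≈0.211 and tail at press x≈-127 (nose ≈+22). Re-gripping the tails.

Call:
{"api": "step_arm", "payload": {
  "deltas": [
    [4,0,0.05,0,0.5],
    [8,0,0.05,0,0.5],
    [12,0,0.05,0,0.5],
    [16,0,0.05,0,0.5],
    [19,0,0.05,0,0.5],
    [21,0,0.05,0,0.5],
    [22.5,0,0.05,0,0.5],
    [23.1,0,0.05,0,0.5],
    [23.1,0,0.05,0,0.5],
    [23.1,0,0.05,0,0.5]
  ]
}}

```text
t: 19.15
eef_pos: [0.4372, -0.2589, 0.0455]
ee_rot: [2.522, 1.57, -2.865]
force: [-0.6, 1.2, 0.3]
width: 0.0437
```

Call:
{"api": "step_arm", "payload": {
  "deltas": [
    [0,0,0,0,0.55],
    [0,0,0,0,0.6],
    [0,0,0,0,0.65],
    [0,0,0,0,0.7],
    [0,0,0,0,0.75],
    [0,0,0,0,1],
    [0,0,0,0,1],
    [0,0,0,0,1],
    [0,0,0,0,1],
    [0,0,0,0,1]
  ],
  "squeeze": 35
}}

```text
t: 19.98
eef_pos: [0.4371, -0.2586, 0.0459]
ee_rot: [-1.241, 1.57, -0.344]
force: [-1.3, 2.3, 5.9]
width: 0.0237
```

Run:
```python
from h import *
delta(*pp(-.105),.0445,-218.7)
```

```text
t 19.98 pos [ 0.4371 -0.2586  0.0459] yawy 141.38 F [-1.3   2.27  5.94] w 0.0237 -> delta cm [ 0.14 -0.04 -0.06] roll 0.1
```

The tool carries 6 N of vertical preload, so I'll relieve that before drawing.

Call:
{"api": "step_arm", "payload": {
  "deltas": [
    [-0.04,0,0,0,1],
    [-0.08,0,0,0,1],
    [-0.12,0,0,0,1],
    [-0.12,0,0,0,1],
    [-0.12,0,0,0,1],
    [-0.12,0,0,0,1],
    [-0.12,0,0,0,1],
    [-0.12,0,0,0,1],
    [-0.12,0,0,0,1],
    [-0.12,0,0,0,1]
  ]
}}

```text
t: 20.82
eef_pos: [0.4371, -0.2587, 0.0466]
ee_rot: [-1.105, 1.57, -0.209]
force: [3.9, 2.2, -4.0]
width: 0.0238
```

Run:
```python
from h import *
delta(*pp(-.105),.0445,-218.7)
```

```text
t 20.82 pos [ 0.4371 -0.2587  0.0466] yawy 141.35 F [ 3.87  2.22 -3.99] w 0.0238 -> delta cm [ 0.21 -0.04 -0.05] roll 0.0
```

Call:
{"api": "step_arm", "payload": {
  "deltas": [
    [0.02,0,0,0,1],
    [0.045,0,0,0,1],
    [0.045,0,0,0,1],
    [0.045,0,0,0,1],
    [0.045,0.05,0,0,1],
    [0.045,0.15,0,0,1],
    [0.045,0.3,0,0,1],
    [0.045,0.45,0,0,1],
    [0.045,0.6,0,0,1],
    [0.045,0.75,0,0,1]
  ]
}}

```text
t: 21.65
eef_pos: [0.4307, -0.2539, 0.0461]
ee_rot: [1.675, 1.571, 2.571]
force: [0.3, -0.4, -0.7]
width: 0.0234
```

Run:
```python
from h import *
f=grab_frame("scene"); cv2.imwrite("pics/k_scene.png",cv2.resize(f["pixels"][120:320,270:480],None,fx=3,fy=3)[:,:,::-1]); C=cloud(f)
P=C[(np.hypot(C[...,0]-.519,C[...,1]+.325)<.03)&(C[...,2]>.19)&(C[...,2]<.24)]; print("knob top",np.percentile(P[:,2],99),len(P))
delta(*pp(-.105),.0445,-218.7)
```

```text
knob top 0.21271236927988266 298
t 21.7 pos [ 0.4305 -0.2537  0.0461] yawy 141.34 F [-0.48 -0.5  -0.69] w 0.0239 -> delta cm [ 0.16 -0.86 -0.03] roll 0.0
```

View pics/k_scene.png

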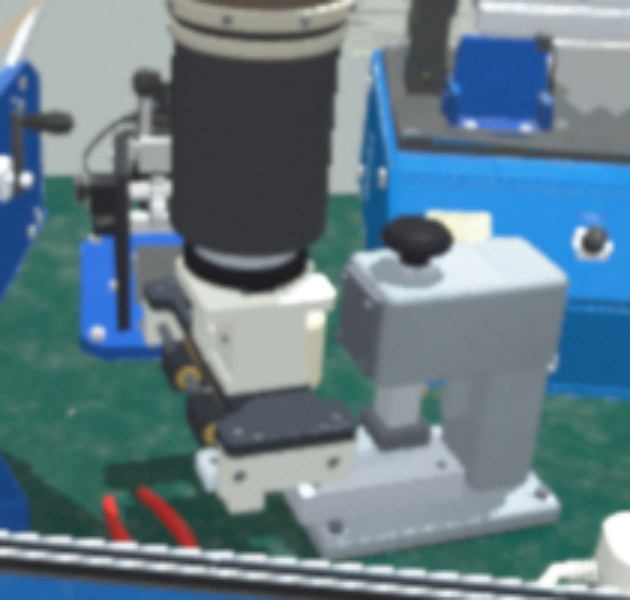

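The vertical preload is gone and the pair slides, but the drag reads low and uncertain. I'll draw a few mm with a slight downward bias on the tail so the nose surely bears on the ram, well under the 8 N that would lift it.

Call:
{"api": "step_arm", "payload": {
  "deltas": [
    [0.03,0,0,0,1],
    [0.06,0,0,0,1],
    [0.08,0,0,0,1],
    [0.08,0,0,0,1],
    [0.08,0.05,0,0,1],
    [0.08,0.1,0,0,1],
    [0.08,0.18,0,0,1],
    [0.08,0.26,0,0,1],
    [0.08,0.34,0,0,1],
    [0.08,0.42,0,0,1]
  ]
}}

```text
t: 22.53
eef_pos: [0.429, -0.2517, 0.0458]
ee_rot: [-1.177, 1.568, -0.28]
force: [4.2, -2.6, 1.9]
width: 0.0232
```

Drag is now clearly visible: about 4.9 N along the press axis. Continuing out.

Call:
{"api": "step_arm", "payload": {
  "deltas": [
    [0,0.1,0,0,1],
    [0,0.2,0,0,1],
    [0,0.35,0,0,1],
    [0,0.5,0,0,1],
    [-0.03,0.7,0,0,1],
    [-0.05,0.9,0,0,1],
    [-0.05,1.15,0,0,1],
    [-0.05,1.4,0,0,1],
    [-0.05,1.7,0,0,1],
    [-0.05,2.0,0,0,1]
  ]
}}

```text
t: 23.37
eef_pos: [0.4117, -0.2386, 0.0457]
ee_rot: [1.895, 1.571, 2.79]
force: [3.0, -2.0, 1.8]
width: 0.0237
```

Call:
{"api": "step_arm", "payload": {
  "deltas": [
    [0,0.3,0,0,1],
    [0,0.6,0,0,1],
    [0,0.9,0,0,1],
    [0,1.2,0,0,1],
    [-0.02,1.6,0,0,1],
    [-0.04,2,0,0,1],
    [-0.06,2.4,0,0,1],
    [-0.08,2.8,0,0,1],
    [-0.1,3.1,0,0,1],
    [-0.1,3.1,0,0,1]
  ]
}}

```text
t: 24.2
eef_pos: [0.3867, -0.2191, 0.0467]
ee_rot: [1.96, 1.57, 2.856]
force: [0.1, 0.9, -1.0]
width: 0.0236
```

Run:
```python
from h import *
f=grab_frame("scene"); cv2.imwrite("pics/l_scene.png",cv2.resize(f["pixels"][120:320,270:480],None,fx=3,fy=3)[:,:,::-1]); C=cloud(f)
P=C[(np.hypot(C[...,0]-.519,C[...,1]+.325)<.03)&(C[...,2]>.19)&(C[...,2]<.24)]; print("knob top",np.percentile(P[:,2],99),len(P))
d=C[...,:2]-PO; u=d@[np.cos(PY),np.sin(PY)]; v=d@[-np.sin(PY),np.cos(PY)]
m=(u>-.14)&(u<-.02)&(abs(v)<.009)&(C[...,2]>.047)&(C[...,2]<.062); print(m.sum(),np.percentile(u[m],[1,99]),np.polyfit(u[m],C[...,2][m],1))
delta(.433,-.1495,.07,-117.3)
print(pf(get_state()["eef_pos"]))
```

```text
knob top 0.21256901046361587 301
159 [-0.0927388  -0.04238617] [-0.01933941  0.05289459]
t 24.25 pos [ 0.3872 -0.2192  0.0467] yawy 141.35 F [ 0.    0.18 -1.8 ] w 0.0237 -> delta cm [-2.33  0.78  8.3 ] roll -101.3
[-1.6896946e-01  1.5062803e-04]
```

View pics/l_scene.png

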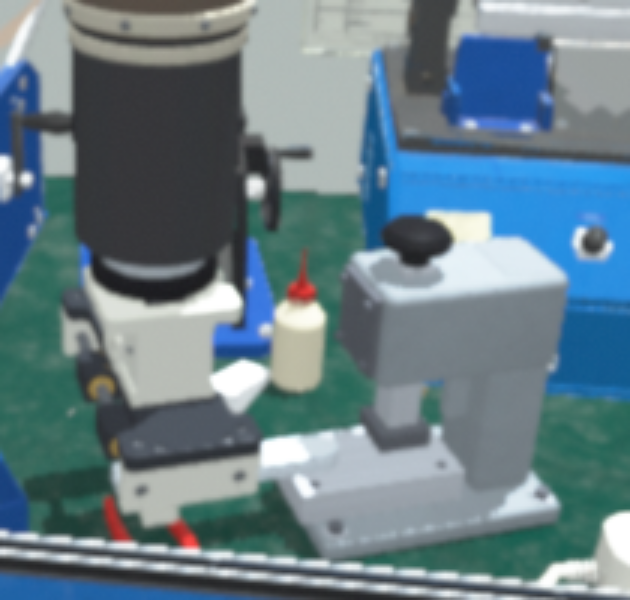

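The pair is out with the nose at press x≈-43 mm, and the knob height is unchanged. Carrying it back to its original free spot.

Call:
{"api": "step_arm", "payload": {
  "deltas": [
    [-0.6,0,0,0,1],
    [-1.4,0.5,0,0,1],
    [-2.4,1,0,-3,1],
    [-3.4,1,0,-8,1],
    [-3.8,1,0,-14,1],
    [-3.8,1,0,-20,1],
    [-3.8,1,0,-26,1],
    [-3.8,1,0,-32,1],
    [-3.8,1,0,-38,1],
    [-3.8,1,0,-44,1]
  ]
}}

```text
t: 25.08
eef_pos: [0.38, -0.2132, 0.0856]
ee_rot: [-1.758, 1.57, -0.089]
force: [0.5, 1.2, -0.8]
width: 0.0235
```

Run:
```python
from h import *
delta(.433,-.1495,.085,-117.3)
```

```text
t 25.08 pos [ 0.38   -0.2132  0.0856] yawy -174.37 F [ 0.48  1.17 -0.76] w 0.0235 -> delta cm [ 0.06 -5.9   5.82] roll -57.1
```

Call:
{"api": "step_arm", "payload": {
  "deltas": [
    [0,-0.6,0.6,-6,1],
    [0,-1.2,1.2,-12,1],
    [0,-1.8,1.8,-18,1],
    [0,-2.5,2.5,-24,1],
    [0,-3.2,3.2,-30,1],
    [0,-3.9,3.9,-36,1],
    [0,-4.6,4.6,-42,1],
    [0,-5.3,5.2,-48,1],
    [0,-5.9,5.8,-54,1],
    [0,-5.9,5.8,-57,1]
  ]
}}

```text
t: 25.92
eef_pos: [0.4346, -0.1492, 0.0857]
ee_rot: [-2.696, 1.569, -0.031]
force: [0.9, 0.2, -1.5]
width: 0.0237
```

Run:
```python
from h import *
f=grab_frame("scene"); cv2.imwrite("pics/m_scene.png",cv2.resize(f["pixels"][170:320,230:480],None,fx=3,fy=3)[:,:,::-1])
s,f,W=wcloud(); cv2.imwrite("pics/m_wrist.png",f["pixels"][:,:,::-1])
delta(.433,-.1495,.0185,-117.3)
```

```text
t 26.02 pos [ 0.4335 -0.1497  0.0855] yawy -117.58 F [-0.24 -0.03 -1.39] w 0.0238 -> delta cm [6.7  0.01 0.06] roll -0.3
```

View pics/m_scene.png

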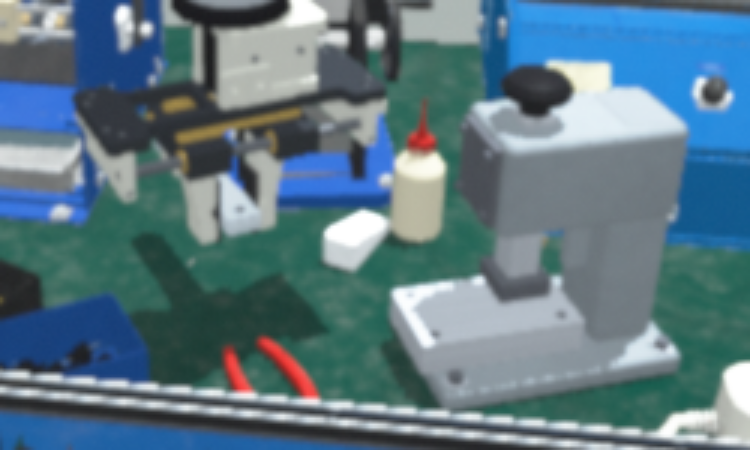

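View pics/m_wrist.png

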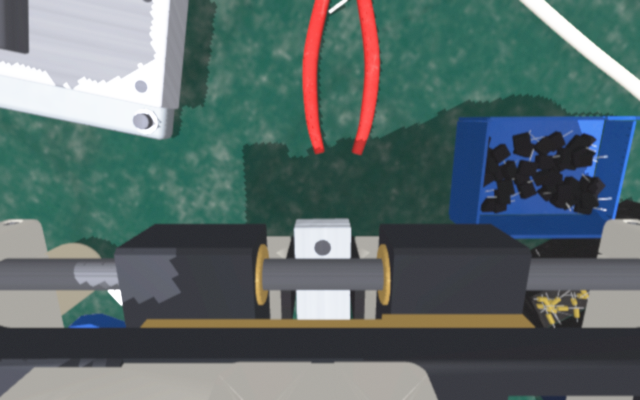

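Call:
{"api": "step_arm", "payload": {
  "deltas": [
    [1.5,0,0,0,1],
    [3,0,0,0,1],
    [4.5,0,0,0,1],
    [5.3,0,0,0,1],
    [5.8,0,0,0,1],
    [6.2,0,0,0,1],
    [6.5,0,0,0,1],
    [6.7,0,0,0,1],
    [6.75,0,0,0,1],
    [6.75,0,0,0,1]
  ]
}}

```text
t: 26.85
eef_pos: [0.4335, -0.15, 0.0175]
ee_rot: [-2.647, 1.57, 0.012]
force: [0.0, 0.9, -1.5]
width: 0.024
```

Call:
{"api": "step_arm", "payload": {
  "deltas": [
    [0,0,0,0,1],
    [0,0,0,0,1],
    [0,0,0,0,1],
    [0,0,0,0,1],
    [0,0,0,0,1],
    [0,0,0,0,1],
    [0,0,0,0,1],
    [0,0,0,0,1],
    [0,0,0,0,1],
    [0,0,0,0,1]
  ],
  "squeeze": 3
}}

```text
t: 27.68
eef_pos: [0.4335, -0.15, 0.0173]
ee_rot: [-2.579, 1.571, 0.08]
force: [0.2, -0.2, -0.7]
width: 0.0236
```

Run:
```python
from h import *
f=grab_frame("scene"); cv2.imwrite("pics/n_scene.png",cv2.resize(f["pixels"][190:290,270:370],None,fx=6,fy=6,interpolation=cv2.INTER_CUBIC)[:,:,::-1]);C=cloud(f)
d=C[...,:2]-[.456,-.103]; a=np.deg2rad(62.7);e=[np.cos(a),np.sin(a)];g=[-e[1],e[0]]
u=d@e;v=d@g;m=(abs(v)<.01)&(u>-.08)&(u<.08)&(C[...,2]<.04)&(C[...,2]>.006)
for b in range(-80,80,15):
    q=m&(u*1000>b)&(u*1000<b+15)
    if q.sum()>4: print(b,np.median(C[...,2][q]).round(4))
```

```text
-80 0.0236
-65 0.0267
-50 0.0253
-35 0.0244
```

View pics/n_scene.png

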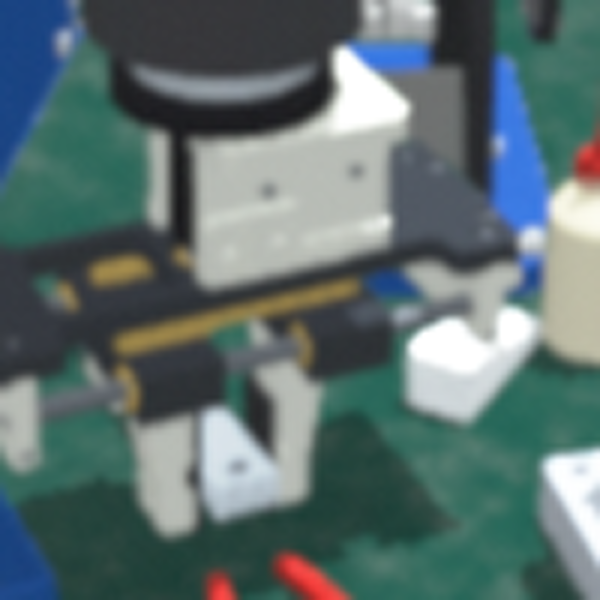

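The nose has pivoted gently onto the mat, with the tail about 10 mm up. Opening just past the leaf width.

Call:
{"api": "step_arm", "payload": {
  "deltas": [
    [0,0,0,0,0.74],
    [0,0,0,0,0.72],
    [0,0,0,0,0.71],
    [0,0,0,0,0.7],
    [0,0,0,0,0.69],
    [0,0,0,0,0.68],
    [0,0,0,0,0.65],
    [0,0,0,0,0.6],
    [0,0,0,0,0.5],
    [0,0,0,0,0.5]
  ]
}}

```text
t: 28.57
eef_pos: [0.4336, -0.15, 0.0173]
ee_rot: [-2.688, 1.57, -0.029]
force: [0.2, -0.4, 0.7]
width: 0.0417
```

Run:
```python
from h import *
f=grab_frame("scene"); cv2.imwrite("pics/o_scene.png",cv2.resize(f["pixels"][190:290,270:370],None,fx=6,fy=6,interpolation=cv2.INTER_CUBIC)[:,:,::-1])
s,f,W=wcloud(); cv2.imwrite("pics/o_wrist.png",f["pixels"][:,:,::-1])
print(s["force"],s["width"])
```

```text
[ 0.08146359 -0.27541984  0.71920754] 0.042938167894999824
```

View pics/o_scene.png

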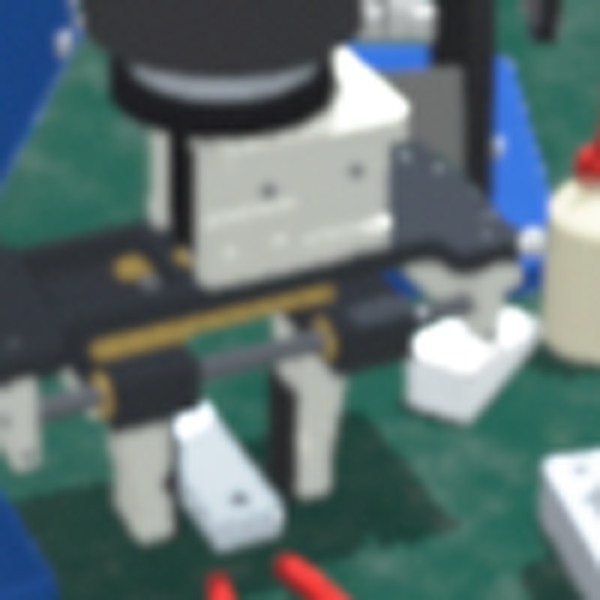

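View pics/o_wrist.png

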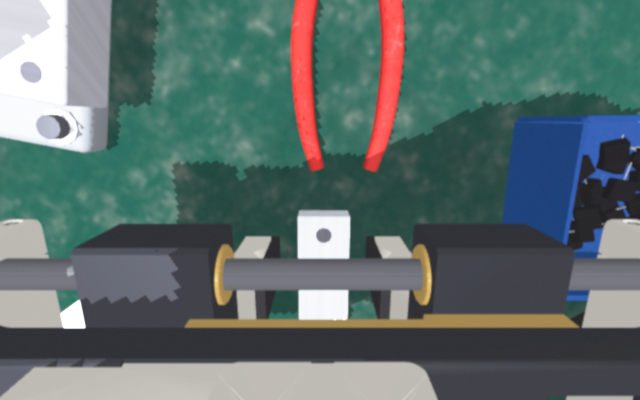

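The pair is flat and released. Raising the hand straight up for a final check.

Call:
{"api": "step_arm", "payload": {
  "deltas": [
    [-0.5,0,0,0,0.5],
    [-2,0,0,0,0.4],
    [-4,0,0,0,0.4],
    [-7,0,0,0,0.4],
    [-10,0,0,0,0.4],
    [-14,2,0,0,0.4],
    [-17,5,0,0,0.4],
    [-19,8,0,0,0.4],
    [-19,10,0,0,0.4],
    [-19,10,0,0,0.4]
  ]
}}

```text
t: 29.5
eef_pos: [0.386, -0.2406, 0.2093]
ee_rot: [-2.828, 1.567, -0.171]
force: [-0.4, 1.4, -0.4]
width: 0.0523
```

Run:
```python
from h import *
s,f,W=wcloud(); cv2.imwrite("pics/p_wrist.png",f["pixels"][:,:,::-1])
f=grab_frame("scene"); cv2.imwrite("pics/p_scene.png",cv2.resize(f["pixels"][170:320,230:480],None,fx=3,fy=3,interpolation=cv2.INTER_CUBIC)[:,:,::-1]);C=cloud(f)
P=C[(np.hypot(C[...,0]-.519,C[...,1]+.325)<.03)&(C[...,2]>.19)&(C[...,2]<.24)]; print("knob top",np.percentile(P[:,2],99))
ft=grab_frame("top");C2=cloud(ft);P=C2[(np.hypot(C2[...,0]-.519,C2[...,1]+.325)<.03)&(C2[...,2]>.19)&(C2[...,2]<.24)]; print("knob top",np.percentile(P[:,2],99))
d=C[...,:2]-[.456,-.103]; a=np.deg2rad(62.7);e=[np.cos(a),np.sin(a)];g=[-e[1],e[0]]
u=d@e;v=d@g;m=(abs(v)<.015)&(u>-.09)&(u<.085)&(C[...,2]<.04)&(C[...,2]>.006)
for b in range(-90,80,15):
    q=m&(u*1000>b)&(u*1000<b+15)
    if q.sum()>4: print(b,np.median(C[...,2][q]).round(4),v[q].min().round(4),v[q].max().round(4))
for n in ["gauge","flux_bottle"]:
    for x in masks_of(n,"scene")[:1]:
        print(n,x["extent"],C[x["mask"]].mean(0).round(3))
```

```text
knob top 0.2124654362450848
knob top 0.21196317753719998
-90 0.012 -0.0127 0.0084
-75 0.0142 -0.0146 0.0105
-60 0.0145 -0.0143 0.0099
-45 0.0146 -0.0144 0.0098
-30 0.0145 -0.0137 0.0095
-15 0.0146 -0.0145 0.0096
0 0.0144 -0.0147 0.0095
15 0.0146 -0.015 0.0092
30 0.0145 -0.0146 0.0092
45 0.0146 -0.0138 0.0088
60 0.0145 -0.0137 0.008
gauge [339.1, 238.5, 360.2, 259.4] [ 0.551 -0.178  0.015]
flux_bottle [362.7, 210.6, 381.1, 250.5] [ 0.596 -0.205  0.048]
```

View pics/p_scene.png

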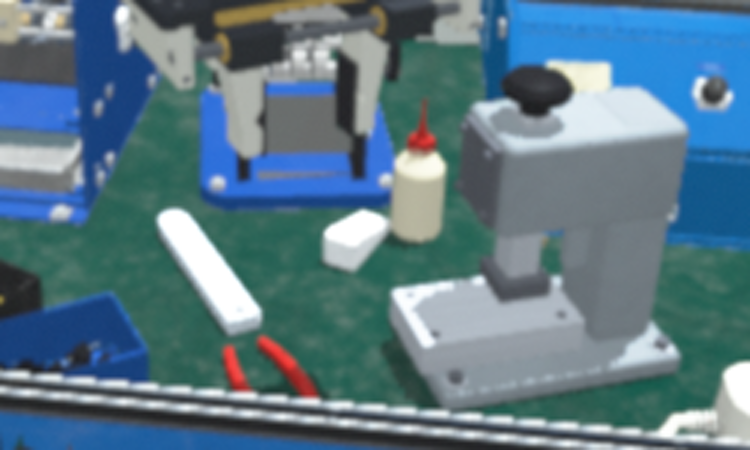

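View pics/p_wrist.png

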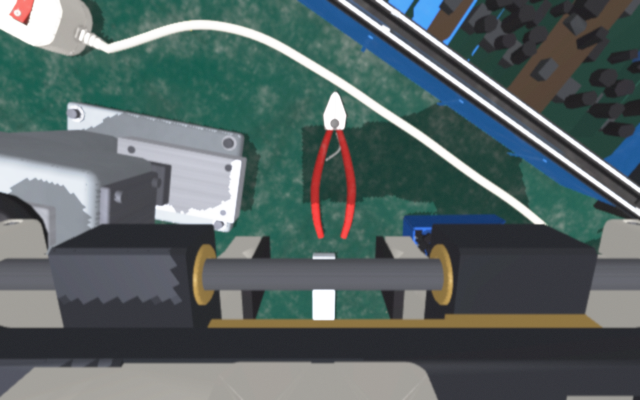

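Run:
```python
from station import *
print(job_done())
```

```text
the job is handed in; nothing more can be done
None
```

The job is done and handed in at about 30 s of the 69 s allowed. No verdict was reported.

**What I did:**
- I lifted both leaves together by the tails and slid them flat into the gap until the nose was about 22 mm past the ram's axis, then let go.
- I pressed the knob down in small steps. The ram stopped at the height expected for a 13 mm gap, and the last force reading was about 10 N. A last small push of about half a millimetre was not read.
- I gripped the tails again and drew the pair out. Drag was about 5 N at first and 3.6 N further along. I then laid the pair back on its original spot on the mat.

**Last checks:**
- **Leaves:** the pair lies flat, its top 14.5 mm up in a camera that reads about 1.5 mm high. It is stacked edge on edge and well clear of the press.
- **Ram:** the knob top reads 0.2120 to 0.2125 m in the two fixed cameras, against about 0.2106 m from the arm when it stopped. That is a gap of about 13 to 14 mm, inside the tolerance with the cameras' 2 mm error in mind.
- **Bystanders:** the gauge and flux bottle are within a few millimetres of where they started, which is measurement noise.

**What went less cleanly:**
- The second grip briefly loaded the tails by +6 N and then −4 N vertically.
- The first 8 mm of the draw showed almost no drag. I then put a slight downward bias on the tail so the nose bore on the ram. The knob height did not change measurably (0.4 mm at most).
- At the end the pair was gripped low in the fingers. I lowered the nose first and let the tail drop about 10 mm, and the stack stayed together.

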